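# Sort the forming tools back into their trays on a jeweller's bench

## Task

Put the five loose steel tools away in the wooden trays: the two ball-ended punches lying in the tray with the dividing rib, one in each lane and pointing along it; the two round cutters standing upright together in the round dish; and the square doming block, hollows up, in the plain square tray. Everything should lie flat on the floor of its tray, let go, and the small white bottle must not be knocked over.

Things in the scene. Friction and masses are not known exactly. Their poses are not given: they have to be found in the camera images.
- punch_a_mid (a point): Steel dapping punch lying on its side: a square shank 16 x 16 x 56 mm, then a thin neck and a small ball (16 mm) at one end. This point is the middle of the shank, 8 mm above what it lies on and near the centre of mass. x runs along the punch towards the ball: shank from -28 to +28 mm, ball's far end at +51 mm; z is up. Weighs about 0.12 kg. The two punches are alike.
- punch_b_mid (a point): Steel dapping punch lying on its side: a square shank 16 x 16 x 56 mm, then a thin neck and a small ball (16 mm) at one end. This point is the middle of the shank, 8 mm above what it lies on and near the centre of mass. x runs along the punch towards the ball: shank from -28 to +28 mm, ball's far end at +51 mm; z is up. Weighs about 0.12 kg. The two punches are alike.
- cutter_wide_mid (a point): Wide round cutter (from a disc-cutting set): a plain solid steel cylinder standing on end, 32 mm across, 40 mm tall. This point is its centre, 20 mm above what it stands on; z is its axis. Weighs about 0.25 kg.
- cutter_slim_mid (a point): Slim round cutter (from a disc-cutting set): a plain solid steel cylinder standing on end, 24 mm across, 40 mm tall. This point is its centre, 20 mm above what it stands on; z is its axis. Weighs about 0.14 kg.
- doming_block_mid (a point): Doming block: a square steel block 46 x 46 mm, 30 mm tall, with round hollows (drawn as dark discs) in its upper face and two sides. This point is its centre, 15 mm above what it stands on; x and y are square to its sides, z is up. Weighs about 0.45 kg.
- punch_tray: Fixed low wooden tray for the ball punches, 135 mm (x) by 155 mm (y), with one rib along its whole length (y) that parts it into two lanes. Origin: centre of its underside, on the table. Lane centres at x = -32 and +32 mm; each lane is 60 mm wide and 145 mm long; walls and rib 5 mm thick, their tops 12 mm above the table; the floor is 5 mm above the table.
- round_dish: Fixed low round wooden dish for the cutters, 140 mm across outside, 130 mm inside, rim 12 mm above the table, floor 5 mm above the table. Origin: centre of its underside.
- block_tray: Fixed low square wooden tray without a rib for the doming block, 110 x 110 mm outside, 100 x 100 mm inside, walls 12 mm above the table, floor 5 mm above the table. Origin: centre of its underside; x and y square to its walls.
- bottle_mid (a point): Loose white plastic bottle standing among the tools, 38 mm across and 75 mm tall; not to be knocked over. This point is its centre, half-way up; z is its axis. A cork pad and a clear slab (both under 25 mm tall) also lie among the tools and are not needed.
There are look-alikes about, which are no part of the job. What is shaped like the part that bears punch_b_mid but pink is not meant. What is shaped like the part that bears doming_block_mid but green is not meant.

How it is judged (in metres and radians):
At the end, for the whole second after the job is handed in: On their trays' floors and at rest: a punch in each lane of the ribbed tray, within 0.35 rad of the lane and 45 mm of its middle; cutters upright (0.15 rad) in the dish, within 50 mm (wide), 54 mm (slim) of its centre; block hollows up (0.15 rad), within 30 mm of its tray's middle along each side (((x of punch_a_mid in the frame of punch_tray between -0.06 and -0.008 m and y of punch_a_mid in the frame of punch_tray between -0.045 and 0.045 m and z of each of punch_a_mid, punch_b_mid in the frame of punch_tray below 0.017 m and angle between the x axis of each of punch_a_mid, punch_b_mid and the y axis of punch_tray, either way round below 0.35 rad and x of punch_b_mid in the frame of punch_tray between 0.008 and 0.06 m and y of punch_b_mid in the frame of punch_tray between -0.045 and 0.045 m) or (x of punch_b_mid in the frame of punch_tray between -0.06 and -0.008 m and y of punch_b_mid in the frame of punch_tray between -0.045 and 0.045 m and z of each of punch_b_mid, punch_a_mid in the frame of punch_tray below 0.017 m and angle between the x axis of each of punch_b_mid, punch_a_mid and the y axis of punch_tray, either way round below 0.35 rad and x of punch_a_mid in the frame of punch_tray between 0.008 and 0.06 m and y of punch_a_mid in the frame of punch_tray between -0.045 and 0.045 m)) and horizontal distance between cutter_wide_mid and round_dish below 0.05 m and angle between each of cutter_wide_mid, cutter_slim_mid, doming_block_mid's own z axis and vertical below 0.15 rad and z of cutter_wide_mid in the frame of round_dish between 0.015 and 0.03 m and horizontal distance between cutter_slim_mid and round_dish below 0.054 m and z of cutter_slim_mid in the frame of round_dish between 0.015 and 0.03 m and x of doming_block_mid in the frame of block_tray between -0.03 and 0.03 m and y of doming_block_mid in the frame of block_tray between -0.03 and 0.03 m and z of doming_block_mid in the frame of block_tray between 0 and 0.024 m and linear speed of each of punch_a, punch_b, cutter_wide, cutter_slim, doming_block below 0.02 m/s); the robot touches nothing.
It fails at once if the white bottle is knocked over (angle between bottle_mid's own z axis and vertical above 0.6 rad).
It also fails if it takes over 128 s, if anything falls off the work surface, if the arm or the gripper's body presses on something with over 40 N, if the wrist force passes 120 N, or if a joint passes its speed limit or range.

## Robot

A 6-joint arm with a two-finger parallel gripper is mounted at the origin on the work surface. World frame = base frame: x ahead of the robot, y to its left, z up, the work surface at z = 0. Lengths are in m, angles in degrees, forces in N, time in s.
With the tool pointing down it reaches from about 0.35 to 0.875 m from the base axis. Payload 4.2 kg.
Tool frame: the origin (TCP) lies at the very end of the fingers, on their centre line; the grasp point (between the pads) lies 19 mm behind it (tcp_to_grasp is the z of the grasp point in the tool frame, in m); z points along the fingers, y is the direction in which the jaws open and shut (so a half turn about z gives the same grasp; the last joint's range is limited). The gripper opens to 87 mm and grips with 3 to 60 N. Pads are 19 mm wide; open, the fingers measure 117 mm over their backs; the gripper's body (75 mm by 190 mm) begins 51 mm behind the grasp point.
Start: joints at [82.54, 22.042, 0.453, 0, -68.411, -14.817], TCP at [0.237, 0.578, 0.223] pointing down, gripper open.
Joint ranges: [-179.83, 179.83], [-69.29, 118.12], [-61.27, 80.66], [-181.25, 117.63], [-171.15, -9.14], [-177.46, 177.46]. Speed limits (degrees/s): [159.86, 159.86, 180, 180, 180, 180].

## Interface

Orientations are given as a 3x3 rotation matrix whose columns are the frame's x, y, z axes.
In Python, from station import sense, capture, camera_params, finish_job, tcp_to_grasp gives the robot as it stands.
- The arm moves only by the shell command python3 -m inch 'ROWS'. ROWS is JSON, a list of rows, each an object of numbers: "jaw": the closure in counts, from 0 (fully open) to 255 (shut); "x", "y", "z": the shift along the world's x, y, z normalised to -1 to 1, where 1 is 0.06 m; "ax", "ay", "az": the turn, a rotation vector about the world's x, y, z normalised to -1 to 1, where 1 is 10 degrees. A call has 1 to 12 rows; each row shifts and turns the pose as measured when the row begins; what a row does not reach is not made up. A row lasts 1/8 s, in which the tool goes at most 62.5 mm and 10.7 degrees, less where a joint would pass 70% of its speed; a pose out of reach is approached as far as the arm can. A call with a number of a shift or a turn outside -1 to 1 is refused whole. A call with a gripper value outside its range is refused whole. The fingers move at their own pace and stop on an object; the grip force is fixed at half the most. Time passes only in rows, so rows that do not move let the fingers close. It gives the time, the measured TCP pose, the force and the opening at its end, in the units of the state.
- sense(): the state, without advancing time (a new reading comes with each control period).
- capture(name): name is "side" or "top"; returns the picture (400x640x3 uint8, red, green, blue); there is no depth.
- camera_params(name): a dict with "vfov" (degrees; the focal length in pixels is half the picture's height over the tangent of half this angle, whatever the lens; pixels are square), "cx", "cy" (the principal point, pixels), "R" (3x3) and "t" (3): a world point X has camera coordinates R X + t. Camera axes: x right, y down, z forward; pixel columns grow to the right and rows downward; lengths in m; the calibration is good to about 2 mm. A picture is of the moment at which its call begins. camera_params takes no time and is no camera call.
- finish_job(): hands the job in, once; it reports no verdict.
The state is a dict: "time_s": time; "joints": joint angles; "joint_velocities": joint speeds; "effort": joint torques, N m; "tcp_pos": TCP position; "ee_rot": TCP orientation; "wrist_force": force on the tool from outside, world axes, zero at the start; "moment": the same for the moment, N m; "gripper_width": opening from 0.0 (shut) to 1.0 (fully open).
Only numpy, scipy, OpenCV 4.12 (cv2) and the standard library are available. Lean on these libraries where they do the work, as an engineer would, in place of code of your own. Each camera call takes 0.05 s, during which the arm holds its last target.

## Working session

There is one attempt and no reset: what is moved stays moved. The work goes in short steps, Python scripts to look and compute and a shell command to move; the robot and the scene stay as the last step left them, time stands still between calls to the robot, and variables do not carry over. Pictures are saved under pics/ and viewed, and the job is handed in when it is done.

```bash
ls; mkdir -p pics; python3 - <<'E'
from station import *
import cv2
print(sense()); print(tcp_to_grasp)
for n in("top","side"):
    print(n,camera_params(n))
    im=capture(n); cv2.imwrite(f"pics/{n}0.png",im[:,:,::-1])
E
```

```text
pics
{'time_s': 0.0, 'joints': array([ 8.25399270e+01,  2.20907258e+01,  3.80559685e-01, -3.19366756e-02,
       -6.84099551e+01, -1.48171175e+01]), 'joint_velocities': array([ 0.00292079, -0.04769568,  0.03763542,  0.00875378,  0.00723723,
        0.05930029]), 'effort': array([ 7.05435432e-04, -3.90663600e+01,  1.87406230e+01,  4.21993285e+00,
        1.09961358e-02, -1.93652959e-04]), 'tcp_pos': array([0.23666484, 0.57781278, 0.22145766]), 'ee_rot': array([[ 9.25282743e-01, -3.79277243e-01, -7.86100150e-04],
       [-3.79278056e-01, -9.25280558e-01, -2.01141888e-03],
       [ 3.55222226e-05,  2.15928172e-03, -9.99997668e-01]]), 'wrist_force': array([0.01968348, 0.17808509, 0.00359471]), 'moment': array([ 0.01554724, -0.01722493,  0.08405058]), 'gripper_width': 0.9999242422438455}
-0.0187
top {'vfov': 56.72401802518173, 'cx': 319.40777973417255, 'cy': 197.74286731235625, 'R': array([[-0.01456662, -0.99972714, -0.01826079],
       [-0.99301611,  0.01660236, -0.11680484],
       [ 0.11707614,  0.01643181, -0.992987  ]]), 't': array([0.03018377, 0.48521742, 1.07882772])}
side {'vfov': 56.45545273054847, 'cx': 320.8715831286055, 'cy': 195.0649937031699, 'R': array([[ 0.69937208, -0.71459286, -0.01535387],
       [-0.47399425, -0.44760582, -0.75827335],
       [ 0.53498424,  0.53759286, -0.65175592]]), 't': array([-0.31171771,  0.27872109,  0.78153339])}
```

View pics/top0.png

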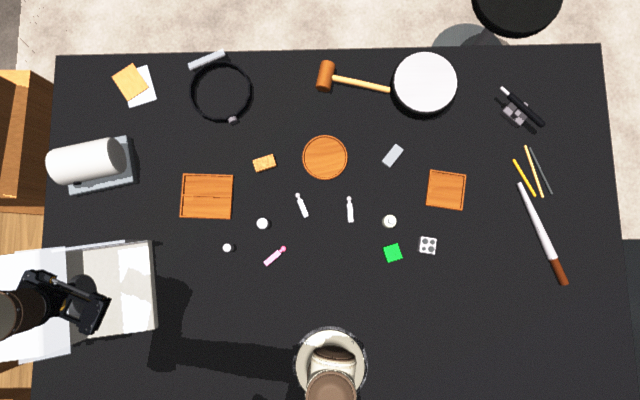

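View pics/side0.png

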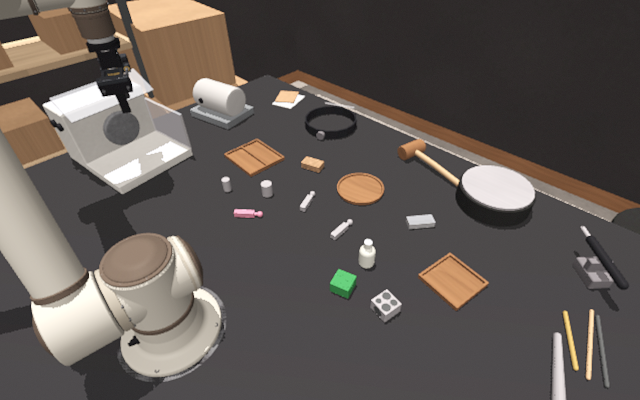

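```bash
cat > h.py <<'E'
import numpy as np, cv2
from station import *
def K(p):
    f=200/np.tan(np.radians(p["vfov"]/2)); return f,p["cx"],p["cy"]
def pix(n,u,v,z):
    p=camera_params(n); f,cx,cy=K(p); R=p["R"];t=p["t"]
    d=R.T@np.array([(u-cx)/f,(v-cy)/f,1]); c=-R.T@t
    return c+d*(z-c[2])/d[2]
def proj(n,X):
    p=camera_params(n); f,cx,cy=K(p); q=p["R"]@np.array(X)+p["t"]
    return np.array([cx+f*q[0]/q[2],cy+f*q[1]/q[2]])
def crop(n,im,x0,y0,w,h,s,name):
    c=cv2.resize(im[y0:y0+h,x0:x0+w,::-1],None,fx=s,fy=s,interpolation=cv2.INTER_CUBIC)
    for u in range((x0//10+1)*10,x0+w,10):
        L=6 if u%50 else 14
        cv2.line(c,((u-x0)*s,0),((u-x0)*s,L),(0,255,255),1)
        if u%20==0: cv2.putText(c,str(u),((u-x0)*s-10,24),0,.35,(0,255,255),1)
    for v in range((y0//10+1)*10,y0+h,10):
        cv2.line(c,(0,(v-y0)*s),(6,(v-y0)*s),(0,255,255),1)
        if v%20==0: cv2.putText(c,str(v),(8,(v-y0)*s+4),0,.35,(0,255,255),1)
    cv2.imwrite("pics/"+name,c)
E
python3 - <<'E'
from h import *
im=cv2.imread("pics/top0.png")[:,:,::-1]
crop("top",im,170,130,130,90,6,"tA.png")
crop("top",im,215,185,150,90,5,"tB.png")
crop("top",im,340,130,140,140,4,"tC.png")
print(proj("top",sense()["tcp_pos"]),proj("side",sense()["tcp_pos"]))
E
```

```text
[ 89.9054064  294.45556305] [125.79969864 104.84774838]
```

View pics/tA.png

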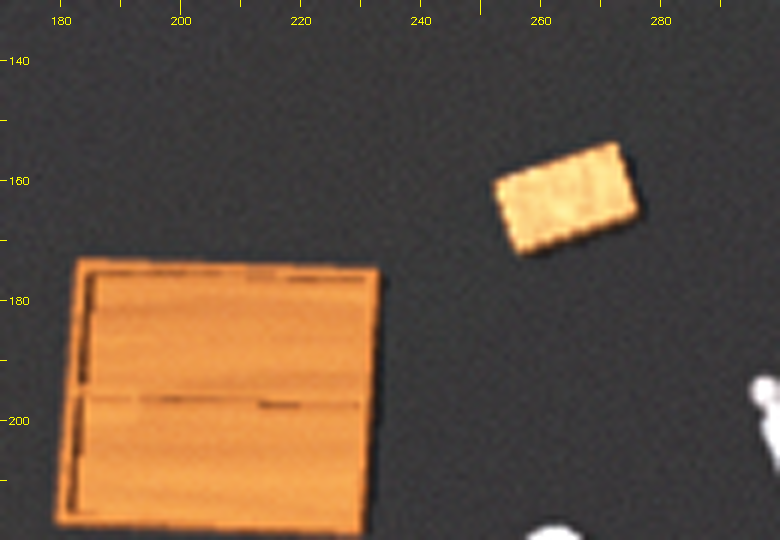

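View pics/tB.png

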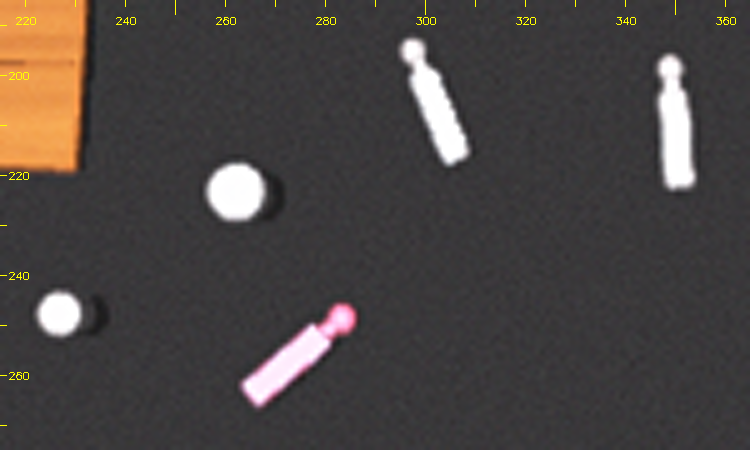

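View pics/tC.png

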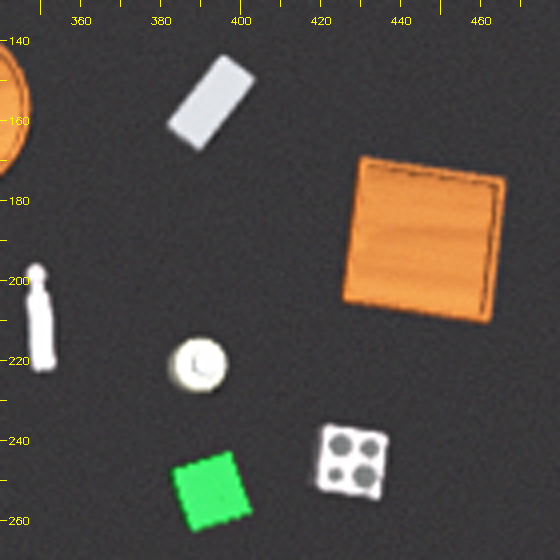

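```bash
python3 - <<'E'
from h import *
np.set_printoptions(precision=4,suppress=True)
def q(name,pts,z):
    P=np.array([pix("top",*a,z)[:2] for a in pts]); c=P.mean(0)
    e=np.roll(P,-1,0)-P
    print(name,c,"edges",np.linalg.norm(e,axis=1)*1e3,"ang",np.degrees(np.arctan2(e[:,1],e[:,0])),"R",np.hypot(*c))
q("ptray",[(183,173),(233,174.8),(230.3,219.2),(179.3,217.2)],.012)
q("btray",[(430,169),(466,174.5),(462.3,210.5),(426,205)],.012)
q("block",[(420,236),(436.8,238.3),(434.8,254.3),(419,252.3)],.030)
for n,b,e,z in (("pA",(297.5,194.8),(306,216.8),.012),("pB",(348.8,198.3),(350.8,222),.012)):
    B=pix("top",*b,.008)[:2];E=pix("top",*e,z)[:2];d=B-E;L=np.linalg.norm(d);u=d/L
    print(n,"ball",B,"end",E,"L(71)",L*1e3,"mid",E+u*.028,"ang",np.degrees(np.arctan2(u[1],u[0])))
for n,c in(("wide",(262,223.3)),("slim",(226.8,247.7))): print(n,pix("top",*c,.040))
print("dish",pix("top",325,157.3,.012), "bottle",pix("top",390,221,.075))
print("diam wide",11.8/ (K(camera_params("top"))[0])*1.03, "slim",8.9/K(camera_params("top"))[0]*1.03)
im=cv2.imread("pics/side0.png")[:,:,::-1]
crop("side",im,200,130,160,120,5,"sA.png")
crop("side",im,320,180,180,150,4,"sB.png")
E
```

```text
ptray [0.4991 0.368 ] edges [154.9679 136.408  155.9072 136.3328] ang [-93.1035 177.2833  86.87    -3.1113] R 0.6200612160509246
btray [ 0.5059 -0.3604] edges [109.48   110.724  109.1419 111.2582] ang [-99.9546 170.8269  80.3232  -9.0021] R 0.6211304960372228
block [ 0.3404 -0.2921] edges [49.2587 46.9975 46.0517 47.5675] ang [-98.6749 169.9711  81.9929  -6.1451] R 0.44853331809285624
pA ball [0.4982 0.0897] end [0.4304 0.0642] L(71) 72.49774139004329 mid [0.4566 0.074 ] ang 20.576147277411852
pB ball [ 0.4849 -0.0664] end [ 0.4126 -0.0705] L(71) 72.4010203134534 mid [ 0.4405 -0.0689] ang 3.201540311926364
wide [0.4114 0.1925 0.04  ]
slim [0.3417 0.2955 0.04  ]
dish [0.6125 0.0039 0.012 ] bottle [ 0.4105 -0.1772  0.075 ]
diam wide 0.032806160140314906 slim 0.024743629258373107
```

View pics/sA.png

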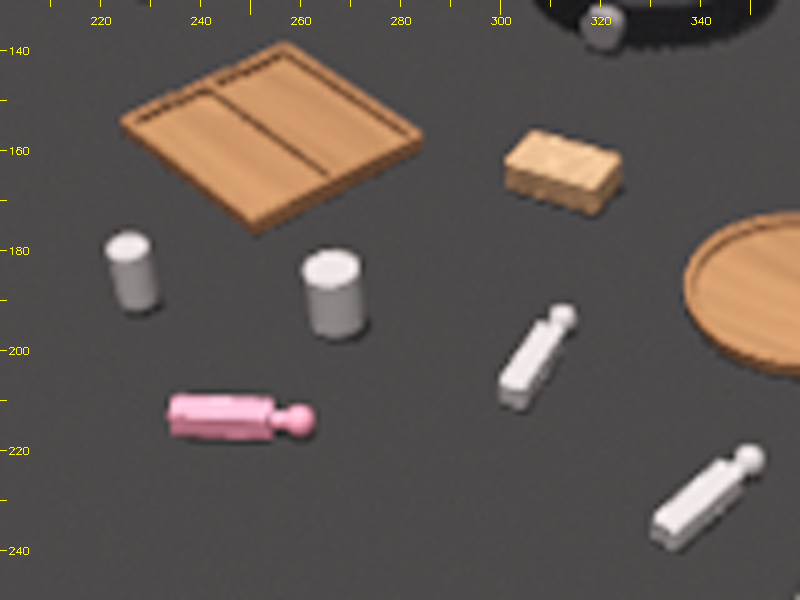

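View pics/sB.png

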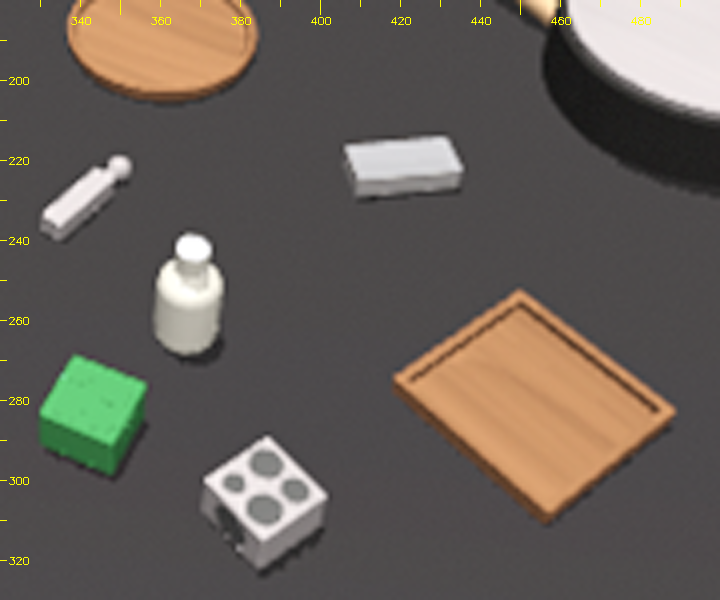

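```bash
cat >> h.py <<'E'
def go(x,y,z,jaw=None):
    s=sense(); p=s["tcp_pos"]; R=s["ee_rot"]; d=(np.array([x,y,z])-p)
    print("t",round(s["time_s"],2),"pos",p.round(4),"units",(d/.06).round(2),"F",s["wrist_force"].round(1),"w",round(s["gripper_width"]*87,1))
    yaw=np.degrees(np.arctan2(R[1,1],R[0,1]))%180
    print("jaw yaw",round(yaw,1),"z axis",R[:,2].round(3), "" if jaw is None else f"turn {((jaw-yaw+90)%180-90)/10:.2f} units")
E
python3 - <<'E'
from h import *
for n,c,z in(("slim",(225.5,179.3),.04),("wide",(266.3,184),.04),("ballA",(312.3,193.2),.008),("ballB",(349.5,221.5),.008),("bottle",(368,240),.075)): print(n,pix("side",*c,z).round(4))
P=[(386,289.5),(401.5,303.5),(386,315.5),(370.5,300)]
print("block",np.mean([pix("side",*a,.03) for a in P],0))
P=[(257,138),(284.5,157),(251.5,176.5),(224,154.5)]
print("ptray",np.mean([pix("side",*a,.012) for a in P],0))
P=[(449.5,252.5),(488.5,282.5),(457,308.5),(418.5,275)]
print("btray",np.mean([pix("side",*a,.012) for a in P],0))
go(.342,.2955,.15,90)
E
python3 -m inch '[{"jaw":0,"x":0.35,"y":-0.94,"z":-0.2,"az":0.5},{"jaw":0,"x":0.35,"y":-0.94,"z":-0.2,"az":0.5}]'
```

```text
slim [0.3448 0.2936 0.04  ]
wide [0.4135 0.1886 0.04  ]
ballA [0.5018 0.0899 0.008 ]
ballB [ 0.488  -0.0665  0.008 ]
bottle [ 0.4191 -0.1799  0.075 ]
block [ 0.34204731 -0.29443599  0.03      ]
ptray [0.50069226 0.36306893 0.012     ]
btray [ 0.5078668 -0.361877   0.012    ]
t 0.1 pos [0.2367 0.5779 0.2216] units [ 1.76 -4.71 -1.19] F [-0.5 -0.5 -0.5] w 87.2
jaw yaw 67.7 z axis [-0.001 -0.002 -1.   ] turn 2.23 units$[0]: bad value
```

```bash
python3 -m inch '[{"jaw":0,"x":0.35,"y":-0.94,"z":-0.2,"ax":0,"ay":0,"az":0.5},{"jaw":0,"x":0.35,"y":-0.94,"z":-0.2,"ax":0,"ay":0,"az":0.5}]'
```

```text
time_s: 0.35
tcp_pos: [0.2783, 0.4657, 0.1956]
ee_rot: [[0.979, -0.203, -0.0], [-0.203, -0.979, -0.002], [0.0, 0.002, -1.0]]
wrist_force: [0.6, 0.3, 0.5]
gripper_width: 1.0
```

```bash
python3 -m inch '[{"jaw":0,"x":0.36,"y":-0.95,"z":-0.4,"ax":0,"ay":0,"az":0.4},{"jaw":0,"x":0.36,"y":-0.95,"z":-0.4,"ax":0,"ay":0,"az":0.4},{"jaw":0,"x":0.36,"y":-0.95,"z":-0.4,"ax":0,"ay":0,"az":0.4}]'; python3 -c "
from h import *
go(.343,.2945,.013,90)
cv2.imwrite('pics/t1.png',capture('top')[:,:,::-1])
im=capture('side');crop('side',im,180,60,150,120,5,'s1.png')"
```

```text
time_s: 0.72
tcp_pos: [0.3393, 0.3018, 0.1272]
ee_rot: [[1.0, 0.014, 0.001], [0.014, -1.0, -0.0], [0.001, 0.0, -1.0]]
wrist_force: [0.8, 0.7, -0.3]
gripper_width: 0.994
t 0.72 pos [0.3393 0.3018 0.1272] units [ 0.06 -0.12 -1.9 ] F [ 0.8  0.7 -0.3] w 86.5
jaw yaw 90.8 z axis [ 0.001 -0.    -1.   ] turn -0.08 units
```

View pics/s1.png

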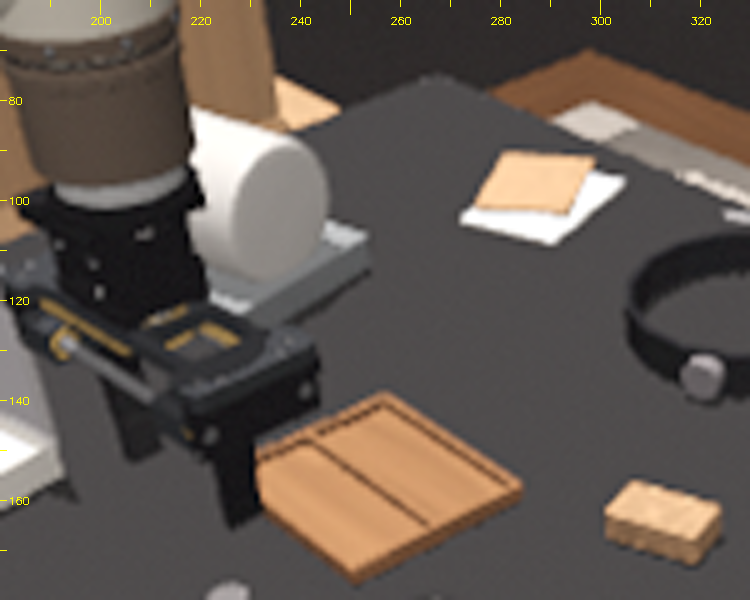

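```bash
python3 -m inch '[{"jaw":0,"x":0.06,"y":-0.12,"z":-0.7,"ax":0,"ay":0,"az":0},{"jaw":0,"x":0,"y":0,"z":-0.7,"ax":0,"ay":0,"az":0},{"jaw":0,"x":0,"y":0,"z":-0.5,"ax":0,"ay":0,"az":0},{"jaw":255,"x":0,"y":0,"z":0,"ax":0,"ay":0,"az":0},{"jaw":255,"x":0,"y":0,"z":0,"ax":0,"ay":0,"az":0},{"jaw":255,"x":0,"y":0,"z":0,"ax":0,"ay":0,"az":0},{"jaw":255,"x":0,"y":0,"z":0,"ax":0,"ay":0,"az":0},{"jaw":255,"x":0,"y":0,"z":0,"ax":0,"ay":0,"az":0}]'
```

```text
time_s: 1.82
tcp_pos: [0.3442, 0.2931, 0.0129]
ee_rot: [[1.0, 0.005, 0.002], [0.005, -1.0, 0.002], [0.002, -0.002, -1.0]]
wrist_force: [-0.9, 0.5, 0.2]
gripper_width: 0.516
```

```bash
python3 -m inch '[{"jaw":255,"x":0,"y":0,"z":0,"ax":0,"ay":0,"az":0},{"jaw":255,"x":0,"y":0,"z":0,"ax":0,"ay":0,"az":0},{"jaw":255,"x":0,"y":0,"z":0,"ax":0,"ay":0,"az":0},{"jaw":255,"x":0,"y":0,"z":0,"ax":0,"ay":0,"az":0},{"jaw":255,"x":0,"y":0,"z":0,"ax":0,"ay":0,"az":0},{"jaw":255,"x":0,"y":0,"z":0,"ax":0,"ay":0,"az":0}]'
```

```text
time_s: 2.58
tcp_pos: [0.3446, 0.2938, 0.0135]
ee_rot: [[1.0, 0.005, 0.003], [0.005, -1.0, 0.004], [0.003, -0.004, -1.0]]
wrist_force: [-0.2, 0.6, 0.1]
gripper_width: 0.268
```

```bash
python3 -m inch '[{"jaw":255,"x":0,"y":0,"z":0.7,"ax":0,"ay":0,"az":0},{"jaw":255,"x":0,"y":0,"z":0.9,"ax":0,"ay":0,"az":0},{"jaw":255,"x":0.57,"y":-0.69,"z":0,"ax":0,"ay":0,"az":0},{"jaw":255,"x":0.57,"y":-0.69,"z":0,"ax":0,"ay":0,"az":0},{"jaw":255,"x":0.57,"y":-0.69,"z":0,"ax":0,"ay":0,"az":0},{"jaw":255,"x":0.57,"y":-0.69,"z":0,"ax":0,"ay":0,"az":0},{"jaw":255,"x":0.57,"y":-0.69,"z":0,"ax":0,"ay":0,"az":0},{"jaw":255,"x":0.57,"y":-0.69,"z":0,"ax":0,"ay":0,"az":0},{"jaw":255,"x":0.57,"y":-0.69,"z":0,"ax":0,"ay":0,"az":0},{"jaw":255,"x":0,"y":0,"z":0,"ax":0,"ay":0,"az":0}]';python3 -c "
from h import *
print(pix('side',360.5,188,.012), pix('side',397.5,0,.012))
go(.585,.003,.019,90)
im=capture('side');crop('side',im,280,80,150,120,5,'s2.png')"
```

```text
time_s: 3.82
tcp_pos: [0.5863, -0.0075, 0.1081]
ee_rot: [[1.0, 0.008, -0.004], [0.008, -1.0, 0.0], [-0.004, -0.0, -1.0]]
wrist_force: [-1.2, -0.5, -1.3]
gripper_width: 0.268
[ 6.13195288e-01 -3.11869460e-04  1.20000000e-02] [2.46219952 1.18767902 0.012     ]
t 3.83 pos [ 0.5863 -0.0075  0.1081] units [-0.02  0.17 -1.49] F [-1.2 -0.5 -1.3] w 23.3
jaw yaw 90.5 z axis [-0.004  0.    -1.   ] turn -0.05 units
```

View pics/s2.png

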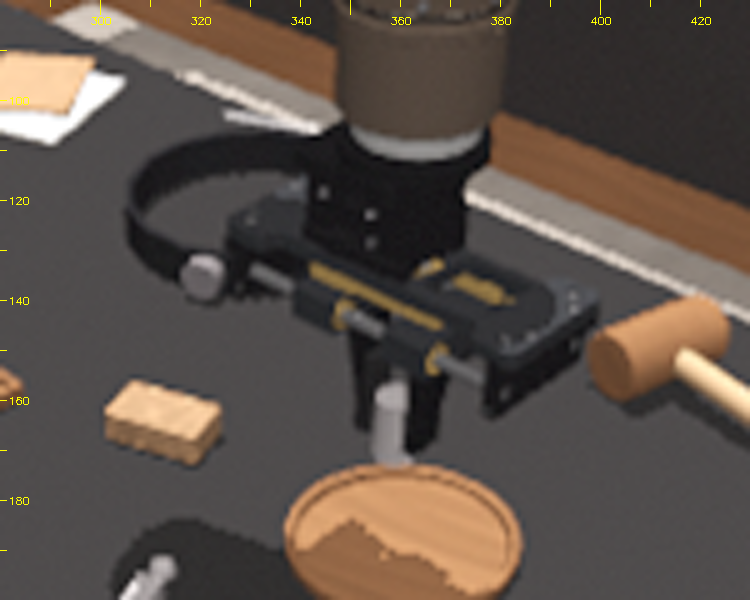

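```bash
python3 -m inch '[{"jaw":255,"x":0,"y":0.12,"z":-0.7,"ax":0,"ay":0,"az":0},{"jaw":255,"x":0,"y":0,"z":-0.5,"ax":0,"ay":0,"az":0},{"jaw":255,"x":0,"y":0,"z":-0.2,"ax":0,"ay":0,"az":0},{"jaw":255,"x":0,"y":0,"z":0,"ax":0,"ay":0,"az":0}]';python3 -c "
from h import *
go(.585,.003,.0185,90)"
```

```text
time_s: 4.38
tcp_pos: [0.5817, 0.004, 0.0222]
ee_rot: [[1.0, 0.013, -0.008], [0.013, -1.0, 0.001], [-0.008, -0.001, -1.0]]
wrist_force: [-0.6, 0.4, -0.9]
gripper_width: 0.268
t 4.38 pos [0.5817 0.004  0.0222] units [ 0.05 -0.02 -0.06] F [-0.6  0.4 -0.9] w 23.3
jaw yaw 90.7 z axis [-0.008  0.001 -1.   ] turn -0.07 units
```

```bash
python3 -m inch '[{"jaw":255,"x":0.05,"y":0,"z":-0.05,"ax":0,"ay":-0.04,"az":0},{"jaw":255,"x":0,"y":0,"z":-0.02,"ax":0,"ay":0,"az":0},{"jaw":110,"x":0,"y":0,"z":0,"ax":0,"ay":0,"az":0},{"jaw":110,"x":0,"y":0,"z":0,"ax":0,"ay":0,"az":0},{"jaw":110,"x":0,"y":0,"z":0,"ax":0,"ay":0,"az":0},{"jaw":110,"x":0,"y":0,"z":0.2,"ax":0,"ay":0,"az":0},{"jaw":110,"x":0,"y":0,"z":0.7,"ax":0,"ay":0,"az":0},{"jaw":0,"x":0,"y":0,"z":0.9,"ax":0,"ay":0,"az":0}]';python3 -c "
from h import *
go(.4125,.1905,.13,90)
im=capture('side');crop('side',im,280,100,150,120,5,'s3.png')"
```

```text
time_s: 5.38
tcp_pos: [0.5849, 0.0042, 0.1301]
ee_rot: [[1.0, 0.014, -0.001], [0.014, -1.0, -0.0], [-0.001, 0.0, -1.0]]
wrist_force: [1.6, 0.7, -0.0]
gripper_width: 0.619
t 5.38 pos [0.5849 0.0042 0.1301] units [-2.87  3.1  -0.  ] F [ 1.6  0.7 -0. ] w 53.9
jaw yaw 90.8 z axis [-0.001 -0.    -1.   ] turn -0.08 units
```

View pics/s3.png

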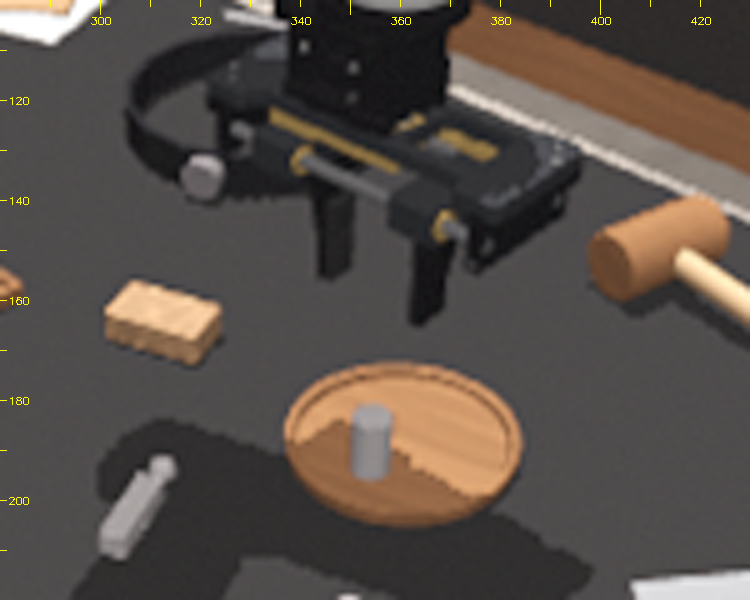

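Slim cutter stands upright in the dish at about (354,187). Now the wide cutter.

```bash
python3 -m inch '[{"jaw":0,"x":-0.57,"y":0.62,"z":0,"ax":0,"ay":0,"az":0},{"jaw":0,"x":-0.57,"y":0.62,"z":0,"ax":0,"ay":0,"az":0},{"jaw":0,"x":-0.57,"y":0.62,"z":0,"ax":0,"ay":0,"az":0},{"jaw":0,"x":-0.57,"y":0.62,"z":0,"ax":0,"ay":0,"az":0},{"jaw":0,"x":-0.57,"y":0.62,"z":0,"ax":0,"ay":0,"az":0},{"jaw":0,"x":0,"y":0,"z":0,"ax":0,"ay":0,"az":0}]';python3 -c "
from h import *
go(.4125,.1905,.013,90)"
```

```text
time_s: 6.18
tcp_pos: [0.418, 0.1963, 0.1479]
ee_rot: [[0.999, 0.015, 0.032], [0.015, -1.0, 0.01], [0.032, -0.009, -0.999]]
wrist_force: [0.2, 0.4, 0.7]
gripper_width: 1.0
t 6.17 pos [0.418  0.1963 0.1479] units [-0.09 -0.1  -2.25] F [0.2 0.4 0.7] w 87.0
jaw yaw 90.9 z axis [ 0.032  0.01  -0.999] turn -0.09 units
```

```bash
cat >> h.py <<'E'
_go=go
def go(*a):
    _go(*a); z=sense()["ee_rot"][:,2]; print("fix ax",round(-np.degrees(z[1])/10,2),"ay",round(np.degrees(z[0])/10,2))
E
python3 -m inch '[{"jaw":0,"x":-0.09,"y":-0.1,"z":-0.6,"ax":-0.06,"ay":0.18,"az":0},{"jaw":0,"x":0,"y":0,"z":-0.6,"ax":0,"ay":0,"az":0},{"jaw":0,"x":0,"y":0,"z":-0.4,"ax":0,"ay":0,"az":0},{"jaw":0,"x":0,"y":0,"z":0,"ax":0,"ay":0,"az":0}]';python3 -c "
from h import *
go(.4125,.1905,.013,90)"
```

```text
time_s: 6.68
tcp_pos: [0.4156, 0.1909, 0.0531]
ee_rot: [[1.0, 0.015, 0.007], [0.015, -1.0, 0.005], [0.007, -0.005, -1.0]]
wrist_force: [-0.6, -1.0, 0.9]
gripper_width: 1.0
t 6.67 pos [0.4156 0.1909 0.0531] units [-0.05 -0.01 -0.67] F [-0.6 -1.   0.9] w 87.0
jaw yaw 90.9 z axis [ 0.007  0.005 -1.   ] turn -0.09 units
fix ax -0.03 ay 0.04
```

```bash
python3 -m inch '[{"jaw":0,"x":-0.05,"y":0,"z":-0.5,"ax":-0.03,"ay":0.04,"az":0},{"jaw":0,"x":0,"y":0,"z":-0.17,"ax":0,"ay":0,"az":0},{"jaw":255,"x":0,"y":0,"z":0,"ax":0,"ay":0,"az":0},{"jaw":255,"x":0,"y":0,"z":0,"ax":0,"ay":0,"az":0},{"jaw":255,"x":0,"y":0,"z":0,"ax":0,"ay":0,"az":0},{"jaw":255,"x":0,"y":0,"z":0,"ax":0,"ay":0,"az":0},{"jaw":255,"x":0,"y":0,"z":0,"ax":0,"ay":0,"az":0},{"jaw":255,"x":0,"y":0,"z":0,"ax":0,"ay":0,"az":0},{"jaw":255,"x":0,"y":0,"z":0,"ax":0,"ay":0,"az":0},{"jaw":255,"x":0,"y":0,"z":0,"ax":0,"ay":0,"az":0},{"jaw":255,"x":0,"y":0,"z":0,"ax":0,"ay":0,"az":0},{"jaw":255,"x":0,"y":0,"z":0,"ax":0,"ay":0,"az":0}]';python3 -c "
from h import *
go(.643,.003,.13,90)"
```

```text
time_s: 8.18
tcp_pos: [0.4183, 0.1938, 0.0189]
ee_rot: [[1.0, 0.015, 0.012], [0.015, -1.0, 0.009], [0.012, -0.009, -1.0]]
wrist_force: [-0.5, -0.9, 0.5]
gripper_width: 0.361
t 8.18 pos [0.4183 0.1938 0.0189] units [ 3.75 -3.18  1.85] F [-0.5 -0.9  0.5] w 31.4
jaw yaw 90.9 z axis [ 0.012  0.009 -1.   ] turn -0.09 units
fix ax -0.05 ay 0.07
```

```bash
python3 -m inch '[{"jaw":255,"x":0,"y":0,"z":0.9,"ax":-0.05,"ay":0.07,"az":0},{"jaw":255,"x":0,"y":0,"z":1,"ax":0,"ay":0,"az":0},{"jaw":255,"x":0.73,"y":-0.62,"z":0,"ax":0,"ay":0,"az":0},{"jaw":255,"x":0.73,"y":-0.62,"z":0,"ax":0,"ay":0,"az":0},{"jaw":255,"x":0.73,"y":-0.62,"z":0,"ax":0,"ay":0,"az":0},{"jaw":255,"x":0.73,"y":-0.62,"z":0,"ax":0,"ay":0,"az":0},{"jaw":255,"x":0.73,"y":-0.62,"z":0,"ax":0,"ay":0,"az":0},{"jaw":255,"x":0,"y":0,"z":0,"ax":0,"ay":0,"az":0}]';python3 -c "
from h import *
go(.643,.003,.024,90)
im=capture('side');crop('side',im,280,100,150,120,5,'s4.png')"
```

```text
time_s: 9.18
tcp_pos: [0.6399, 0.0016, 0.1317]
ee_rot: [[1.0, 0.019, -0.007], [0.019, -1.0, -0.001], [-0.007, 0.001, -1.0]]
wrist_force: [-0.2, 1.4, -2.4]
gripper_width: 0.357
t 9.18 pos [0.6399 0.0016 0.1317] units [ 0.05  0.02 -1.8 ] F [-0.2  1.4 -2.4] w 31.0
jaw yaw 91.1 z axis [-0.007 -0.001 -1.   ] turn -0.11 units
fix ax 0.01 ay -0.04
```

View pics/s4.png

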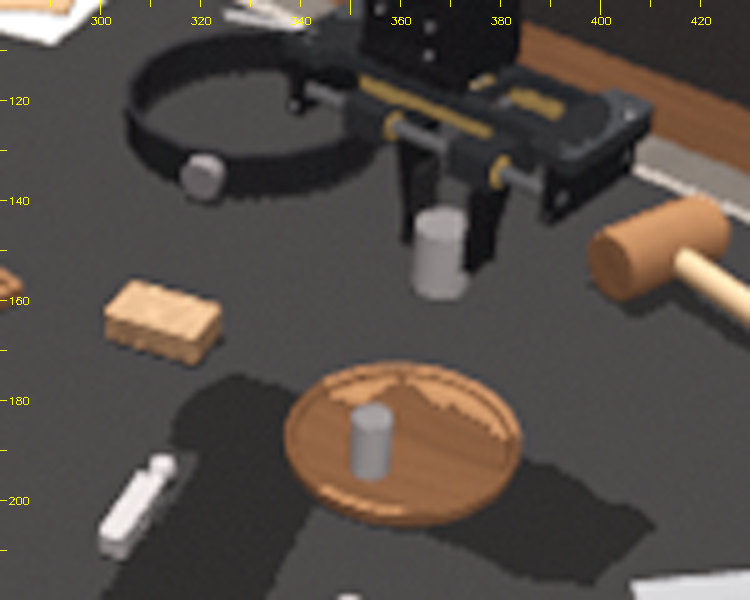

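```bash
python3 -m inch '[{"jaw":255,"x":0.12,"y":0.02,"z":-0.7,"ax":0,"ay":0,"az":0},{"jaw":255,"x":0,"y":0,"z":-0.6,"ax":0,"ay":0,"az":0},{"jaw":255,"x":0,"y":0,"z":-0.3,"ax":0,"ay":0,"az":0},{"jaw":255,"x":0,"y":0,"z":0,"ax":0,"ay":0,"az":0}]';python3 -c "
from h import *
print(pix('side',367.8,144,.1528))
go(.648,.003,.024,90)"
```

```text
time_s: 9.72
tcp_pos: [0.6406, 0.0073, 0.0321]
ee_rot: [[1.0, 0.023, -0.013], [0.023, -1.0, -0.0], [-0.013, 0.0, -1.0]]
wrist_force: [-0.6, -1.2, -2.9]
gripper_width: 0.365
[0.6367898  0.00317023 0.1528    ]
t 9.72 pos [0.6406 0.0073 0.0321] units [ 0.12 -0.07 -0.14] F [-0.6 -1.2 -2.9] w 31.8
jaw yaw 91.3 z axis [-0.013 -0.    -1.   ] turn -0.13 units
fix ax 0.0 ay -0.08
```

```bash
python3 -m inch '[{"jaw":255,"x":0.12,"y":-0.06,"z":-0.07,"ax":0,"ay":-0.08,"az":-0.1},{"jaw":255,"x":0,"y":0,"z":-0.05,"ax":0,"ay":0,"az":0},{"jaw":255,"x":0,"y":0,"z":0,"ax":0,"ay":0,"az":0}]';python3 -c "
from h import *
go(.648,.003,.024,90)"
```

```text
time_s: 10.1
tcp_pos: [0.649, 0.0049, 0.0273]
ee_rot: [[1.0, 0.006, 0.006], [0.006, -1.0, 0.001], [0.006, -0.001, -1.0]]
wrist_force: [0.2, 0.0, -1.8]
gripper_width: 0.36
t 10.1 pos [0.649  0.0049 0.0273] units [-0.02 -0.03 -0.05] F [ 0.2  0.  -1.8] w 31.3
jaw yaw 90.4 z axis [ 0.006  0.001 -1.   ] turn -0.04 units
fix ax -0.0 ay 0.03
```

```bash
python3 -m inch '[{"jaw":255,"x":0,"y":0,"z":-0.05,"ax":0,"ay":0.03,"az":0},{"jaw":255,"x":0,"y":0,"z":-0.02,"ax":0,"ay":0,"az":0},{"jaw":90,"x":0,"y":0,"z":0,"ax":0,"ay":0,"az":0},{"jaw":90,"x":0,"y":0,"z":0,"ax":0,"ay":0,"az":0},{"jaw":90,"x":0,"y":0,"z":0,"ax":0,"ay":0,"az":0},{"jaw":90,"x":0,"y":0,"z":0.2,"ax":0,"ay":0,"az":0},{"jaw":90,"x":0,"y":0,"z":0.8,"ax":0,"ay":0,"az":0},{"jaw":0,"x":0,"y":0,"z":1,"ax":0,"ay":0,"az":0}]';python3 -c "
from h import *
go(.462,.078,.14,110.6)
im=capture('side');crop('side',im,280,130,150,120,5,'s5.png')"
```

```text
time_s: 11.1
tcp_pos: [0.6474, 0.0042, 0.1442]
ee_rot: [[1.0, 0.006, -0.006], [0.006, -1.0, -0.001], [-0.006, 0.001, -1.0]]
wrist_force: [0.4, -0.2, -0.0]
gripper_width: 0.701
t 11.1 pos [0.6474 0.0042 0.1442] units [-3.09  1.23 -0.07] F [ 0.4 -0.2 -0. ] w 61.0
jaw yaw 90.4 z axis [-0.006 -0.001 -1.   ] turn 2.02 units
fix ax 0.01 ay -0.04
```

View pics/s5.png

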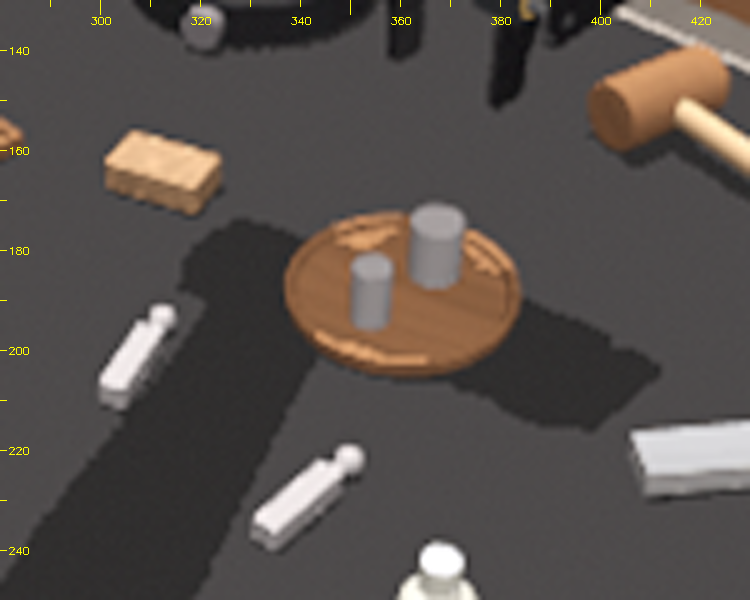

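```bash
python3 -m inch '[{"jaw":0,"x":-0.63,"y":0.235,"z":0,"ax":0,"ay":-0.04,"az":0.4},{"jaw":0,"x":-0.63,"y":0.235,"z":0,"ax":0,"ay":0,"az":0.4},{"jaw":0,"x":-0.63,"y":0.235,"z":0,"ax":0,"ay":0,"az":0.4},{"jaw":0,"x":-0.63,"y":0.235,"z":0,"ax":0,"ay":0,"az":0.4},{"jaw":0,"x":-0.63,"y":0.235,"z":0,"ax":0,"ay":0,"az":0.4},{"jaw":0,"x":0,"y":0,"z":-0.5,"ax":0,"ay":0,"az":0},{"jaw":0,"x":0,"y":0,"z":0,"ax":0,"ay":0,"az":0}]';python3 -c "
from h import *
E=pix('side',303,208,.012);B=pix('side',312.3,193.2,.008);print(E,B,np.degrees(np.arctan2(*(B-E)[[1,0]])))
go(.459,.075,.007,110.6)"
```

```text
time_s: 12.02
tcp_pos: [0.4626, 0.0773, 0.1354]
ee_rot: [[0.931, 0.362, 0.039], [0.362, -0.932, 0.016], [0.042, -0.001, -0.999]]
wrist_force: [0.7, 0.6, 0.2]
gripper_width: 1.004
[0.43602454 0.06002449 0.012     ] [0.50183194 0.08994865 0.008     ] 24.452401469108437
t 12.03 pos [0.4626 0.0773 0.1354] units [-0.06 -0.04 -2.14] F [0.7 0.6 0.2] w 87.3
jaw yaw 111.2 z axis [ 0.039  0.016 -0.999] turn -0.06 units
fix ax -0.09 ay 0.22
```

```bash
python3 -m inch '[{"jaw":0,"x":-0.04,"y":-0.05,"z":-0.8,"ax":-0.09,"ay":0.22,"az":0},{"jaw":0,"x":0,"y":0,"z":-0.8,"ax":0,"ay":0,"az":0},{"jaw":0,"x":0,"y":0,"z":-0.3,"ax":0,"ay":0,"az":0},{"jaw":0,"x":0,"y":0,"z":0,"ax":0,"ay":0,"az":0}]';python3 -c "
from h import *
go(.460,.074,.007,110.6)"
```

```text
time_s: 12.52
tcp_pos: [0.4677, 0.0766, 0.0251]
ee_rot: [[0.932, 0.363, 0.014], [0.363, -0.932, 0.005], [0.015, 0.0, -1.0]]
wrist_force: [0.1, -0.6, 0.1]
gripper_width: 0.999
t 12.53 pos [0.4677 0.0766 0.0251] units [-0.13 -0.04 -0.3 ] F [ 0.1 -0.6  0.1] w 87.0
jaw yaw 111.3 z axis [ 0.014  0.005 -1.   ] turn -0.07 units
fix ax -0.03 ay 0.08
```

```bash
python3 -m inch '[{"jaw":0,"x":-0.12,"y":-0.04,"z":-0.25,"ax":-0.03,"ay":0.08,"az":0},{"jaw":0,"x":0,"y":0,"z":-0.08,"ax":0,"ay":0,"az":0},{"jaw":120,"x":0,"y":0,"z":0,"ax":0,"ay":0,"az":0}]';python3 -c "
from h import *
go(.460,.074,.007,110.6)"
```

```text
time_s: 12.9
tcp_pos: [0.4628, 0.0751, 0.0069]
ee_rot: [[0.932, 0.363, 0.005], [0.363, -0.932, 0.002], [0.005, -0.0, -1.0]]
wrist_force: [0.0, 0.1, 1.0]
gripper_width: 0.946
t 12.9 pos [0.4628 0.0751 0.0069] units [-0.05 -0.02  0.  ] F [0.  0.1 1. ] w 82.3
jaw yaw 111.3 z axis [ 0.005  0.002 -1.   ] turn -0.07 units
fix ax -0.01 ay 0.03
```

```bash
python3 -m inch '[{"jaw":255,"x":-0.03,"y":0,"z":0,"ax":0,"ay":0.02,"az":0},{"jaw":255,"x":0,"y":0,"z":0,"ax":0,"ay":0,"az":0},{"jaw":255,"x":0,"y":0,"z":0,"ax":0,"ay":0,"az":0},{"jaw":255,"x":0,"y":0,"z":0,"ax":0,"ay":0,"az":0},{"jaw":255,"x":0,"y":0,"z":0,"ax":0,"ay":0,"az":0},{"jaw":255,"x":0,"y":0,"z":0,"ax":0,"ay":0,"az":0},{"jaw":255,"x":0,"y":0,"z":0,"ax":0,"ay":0,"az":0},{"jaw":255,"x":0,"y":0,"z":0,"ax":0,"ay":0,"az":0},{"jaw":255,"x":0,"y":0,"z":0,"ax":0,"ay":0,"az":0},{"jaw":255,"x":0,"y":0,"z":0,"ax":0,"ay":0,"az":0},{"jaw":255,"x":0,"y":0,"z":0,"ax":0,"ay":0,"az":0}]';python3 -c "
from h import *
go(.467,.368,.13,177)"
```

```text
time_s: 14.28
tcp_pos: [0.4617, 0.0755, 0.0082]
ee_rot: [[0.932, 0.363, 0.004], [0.363, -0.932, 0.004], [0.005, -0.002, -1.0]]
wrist_force: [0.7, 0.1, 0.3]
gripper_width: 0.179
t 14.28 pos [0.4617 0.0755 0.0082] units [0.09 4.87 2.03] F [0.7 0.1 0.3] w 15.6
jaw yaw 111.3 z axis [ 0.004  0.004 -1.   ] turn 6.57 units
fix ax -0.02 ay 0.02
```

```bash
python3 -m inch '[{"jaw":255,"x":0,"y":0,"z":0.9,"ax":-0.02,"ay":0.02,"az":0},{"jaw":255,"x":0,"y":0,"z":0.9,"ax":0,"ay":0,"az":0},{"jaw":255,"x":0.01,"y":0.68,"z":0,"ax":0,"ay":0,"az":0.94},{"jaw":255,"x":0.01,"y":0.68,"z":0,"ax":0,"ay":0,"az":0.94},{"jaw":255,"x":0.01,"y":0.68,"z":0,"ax":0,"ay":0,"az":0.94},{"jaw":255,"x":0.01,"y":0.68,"z":0,"ax":0,"ay":0,"az":0.94},{"jaw":255,"x":0.01,"y":0.68,"z":0,"ax":0,"ay":0,"az":0.94},{"jaw":255,"x":0.01,"y":0.68,"z":0,"ax":0,"ay":0,"az":0.94},{"jaw":255,"x":0.01,"y":0.68,"z":0,"ax":0,"ay":0,"az":0.94},{"jaw":255,"x":0,"y":0,"z":0,"ax":0,"ay":0,"az":0}]';python3 -c "
from h import *
go(.468,.363,.0135,177)
print(sense()['joints'].round())
im=capture('side');crop('side',im,190,70,150,120,5,'s6.png')"
```

```text
time_s: 15.52
tcp_pos: [0.4608, 0.3676, 0.1153]
ee_rot: [[0.016, 1.0, -0.003], [1.0, -0.016, -0.008], [-0.008, -0.002, -1.0]]
wrist_force: [0.5, -1.2, -0.6]
gripper_width: 0.181
t 15.53 pos [0.4608 0.3676 0.1153] units [ 0.12 -0.08 -1.7 ] F [ 0.5 -1.2 -0.6] w 15.8
jaw yaw 179.1 z axis [-0.003 -0.008 -1.   ] turn -0.21 units
fix ax 0.05 ay -0.01
[ 54.  24. -13.   0. -53. 125.]
```

View pics/s6.png

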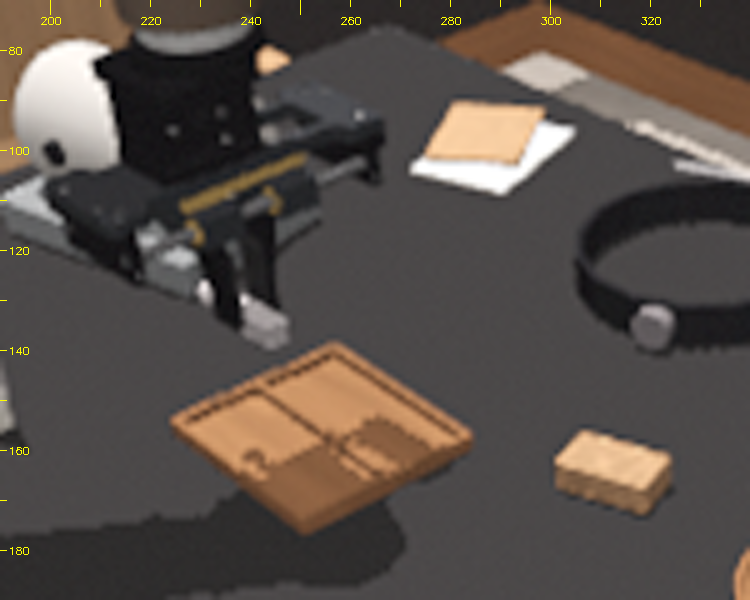

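```bash
python3 -m inch '[{"jaw":255,"x":0.12,"y":-0.08,"z":-0.7,"ax":0.05,"ay":0,"az":-0.2},{"jaw":255,"x":0,"y":0,"z":-0.6,"ax":0,"ay":0,"az":0},{"jaw":255,"x":0,"y":0,"z":-0.2,"ax":0,"ay":0,"az":0},{"jaw":255,"x":0,"y":0,"z":0,"ax":0,"ay":0,"az":0}]';python3 -c "
from h import *
go(.468,.363,.0135,177)"
```

```text
time_s: 16.08
tcp_pos: [0.4673, 0.3574, 0.0236]
ee_rot: [[0.06, 0.998, -0.005], [0.998, -0.06, -0.001], [-0.001, -0.005, -1.0]]
wrist_force: [0.5, -0.0, -0.7]
gripper_width: 0.177
t 16.07 pos [0.4673 0.3574 0.0236] units [ 0.01  0.09 -0.17] F [ 0.5 -0.  -0.7] w 15.4
jaw yaw 176.6 z axis [-0.005 -0.001 -1.   ] turn 0.04 units
fix ax 0.01 ay -0.03
```

```bash
python3 -m inch '[{"jaw":255,"x":0.01,"y":0.08,"z":-0.12,"ax":0,"ay":-0.03,"az":0},{"jaw":255,"x":0,"y":0,"z":-0.05,"ax":0,"ay":0,"az":0},{"jaw":255,"x":0,"y":0,"z":0,"ax":0,"ay":0,"az":0}]';python3 -c "
from h import *
go(.468,.363,.0135,177)"
```

```text
time_s: 16.45
tcp_pos: [0.4694, 0.3639, 0.0159]
ee_rot: [[0.06, 0.998, 0.005], [0.998, -0.06, 0.003], [0.004, 0.004, -1.0]]
wrist_force: [0.0, 0.7, -1.0]
gripper_width: 0.181
t 16.45 pos [0.4694 0.3639 0.0159] units [-0.02 -0.02 -0.04] F [ 0.   0.7 -1. ] w 15.8
jaw yaw 176.6 z axis [ 0.005  0.003 -1.   ] turn 0.04 units
fix ax -0.02 ay 0.03
```

```bash
python3 -m inch '[{"jaw":255,"x":-0.02,"y":-0.02,"z":-0.04,"ax":0,"ay":0.02,"az":0},{"jaw":140,"x":0,"y":0,"z":0,"ax":0,"ay":0,"az":0},{"jaw":140,"x":0,"y":0,"z":0,"ax":0,"ay":0,"az":0},{"jaw":140,"x":0,"y":0,"z":0,"ax":0,"ay":0,"az":0},{"jaw":140,"x":0,"y":0,"z":0.2,"ax":0,"ay":0,"az":0},{"jaw":140,"x":0,"y":0,"z":0.9,"ax":0,"ay":0,"az":0},{"jaw":0,"x":0,"y":0,"z":1,"ax":0,"ay":0,"az":0}]';python3 -c "
from h import *
go(.462,-.067,.13,90)
im=capture('side');crop('side',im,190,70,150,120,5,'s7.png')
im=capture('side');crop('side',im,300,180,180,150,4,'s8.png')
im=capture('top');crop('top',im,290,170,160,100,5,'t8.png')"
```

```text
time_s: 17.32
tcp_pos: [0.4669, 0.3611, 0.1407]
ee_rot: [[0.06, 0.998, -0.003], [0.998, -0.06, -0.003], [-0.003, -0.003, -1.0]]
wrist_force: [0.7, 0.5, -0.1]
gripper_width: 0.501
t 17.32 pos [0.4669 0.3611 0.1407] units [-0.08 -7.13 -0.18] F [ 0.7  0.5 -0.1] w 43.6
jaw yaw 176.6 z axis [-0.003 -0.003 -1.   ] turn -8.66 units
fix ax 0.02 ay -0.02
```

View pics/s7.png

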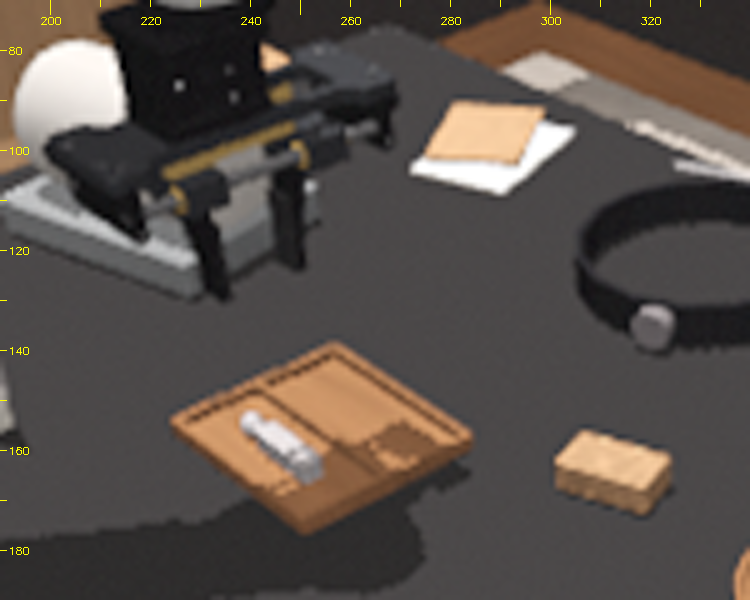

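View pics/s8.png

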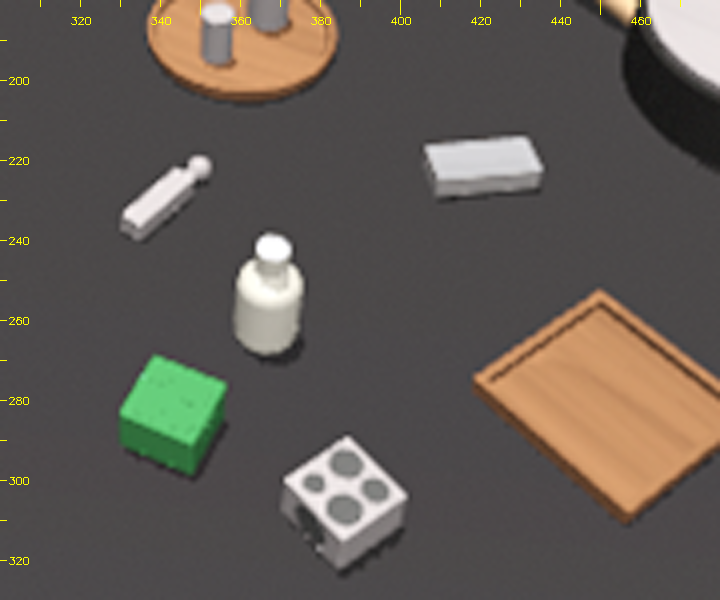

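View pics/t8.png

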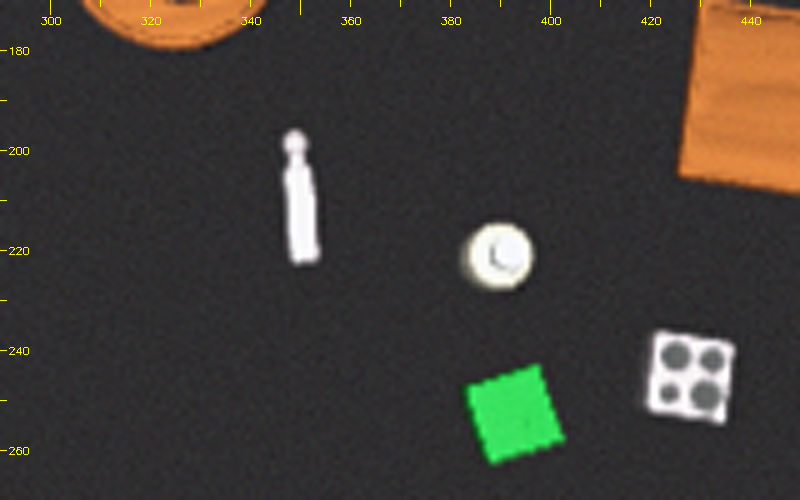

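```bash
python3 -m inch '[{"jaw":0,"x":-0.02,"y":-0.88,"z":0,"ax":0,"ay":0,"az":-1},{"jaw":0,"x":-0.02,"y":-0.88,"z":0,"ax":0,"ay":0,"az":-1},{"jaw":0,"x":-0.02,"y":-0.88,"z":0,"ax":0,"ay":0,"az":-1},{"jaw":0,"x":-0.02,"y":-0.88,"z":0,"ax":0,"ay":0,"az":-1},{"jaw":0,"x":-0.02,"y":-0.88,"z":0,"ax":0,"ay":0,"az":-1},{"jaw":0,"x":-0.02,"y":-0.88,"z":0,"ax":0,"ay":0,"az":-1},{"jaw":0,"x":-0.02,"y":-0.88,"z":0,"ax":0,"ay":0,"az":-1},{"jaw":0,"x":-0.02,"y":-0.88,"z":0,"ax":0,"ay":0,"az":-1},{"jaw":0,"x":0,"y":0,"z":0,"ax":0,"ay":0,"az":0}]';python3 -c "
from h import *
print(pix('top',350.5,220.5,.012),pix('top',348.9,198.2,.008),pix('top',391.5,220,.075),pix('side',368,239.5,.075), pix('side',332.5,235.5,.012))
go(.459,-.067,.009,96)"
```

```text
time_s: 18.6
tcp_pos: [0.4516, -0.0727, 0.1397]
ee_rot: [[0.998, 0.069, -0.003], [0.069, -0.998, -0.002], [-0.003, 0.002, -1.0]]
wrist_force: [-0.1, 0.7, -0.2]
gripper_width: 0.998
[ 0.4171064  -0.06967228  0.012     ] [ 0.4851734 -0.0667307  0.008    ] [ 0.41326378 -0.18152874  0.075     ] [ 0.42030381 -0.17894576  0.075     ] [ 0.41632591 -0.07087483  0.012     ]
t 18.6 pos [ 0.4516 -0.0727  0.1397] units [ 0.12  0.1  -2.18] F [-0.1  0.7 -0.2] w 86.8
jaw yaw 94.0 z axis [-0.003 -0.002 -1.   ] turn 0.20 units
fix ax 0.01 ay -0.02
```

```bash
python3 -m inch '[{"jaw":0,"x":0.12,"y":0.09,"z":-0.5,"ax":0,"ay":0,"az":0.2},{"jaw":0,"x":0,"y":0,"z":-0.5,"ax":0,"ay":0,"az":0},{"jaw":0,"x":0,"y":0,"z":-0.5,"ax":0,"ay":0,"az":0},{"jaw":0,"x":0,"y":0,"z":0,"ax":0,"ay":0,"az":0}]';python3 -c "
from h import *
go(.459,-.067,.009,96)
im=capture('side');crop('side',im,290,130,160,130,5,'s9.png')"
```

```text
time_s: 19.1
tcp_pos: [0.4581, -0.0658, 0.047]
ee_rot: [[0.994, 0.109, -0.003], [0.109, -0.994, -0.002], [-0.003, 0.002, -1.0]]
wrist_force: [0.5, -0.3, -0.4]
gripper_width: 1.002
t 19.1 pos [ 0.4581 -0.0658  0.047 ] units [ 0.01 -0.02 -0.63] F [ 0.5 -0.3 -0.4] w 87.2
jaw yaw 96.2 z axis [-0.003 -0.002 -1.   ] turn -0.02 units
fix ax 0.01 ay -0.02
```

View pics/s9.png

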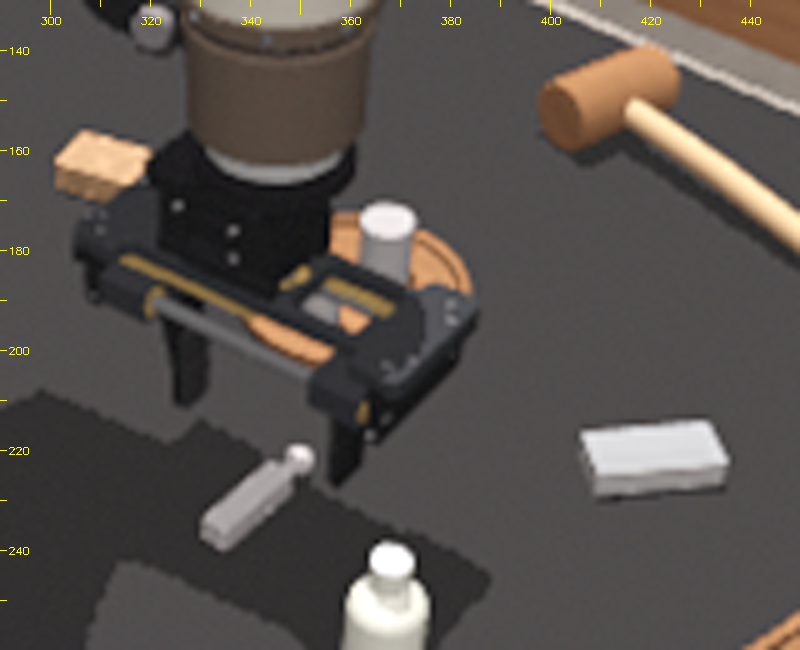

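```bash
python3 -m inch '[{"jaw":0,"x":0.01,"y":-0.02,"z":-0.4,"ax":0,"ay":0,"az":0},{"jaw":0,"x":0,"y":0,"z":-0.2,"ax":0,"ay":0,"az":0},{"jaw":0,"x":0,"y":0,"z":0,"ax":0,"ay":0,"az":0}]';python3 -c "
from h import *
go(.459,-.067,.009,96)"
```

```text
time_s: 19.52
tcp_pos: [0.4636, -0.0653, 0.0151]
ee_rot: [[0.994, 0.113, 0.008], [0.113, -0.994, -0.001], [0.008, 0.002, -1.0]]
wrist_force: [-1.0, 0.4, 0.5]
gripper_width: 1.0
t 19.52 pos [ 0.4636 -0.0653  0.0151] units [-0.08 -0.03 -0.1 ] F [-1.   0.4  0.5] w 87.0
jaw yaw 96.5 z axis [ 0.008 -0.001 -1.   ] turn -0.05 units
fix ax 0.01 ay 0.05
```

```bash
python3 -m inch '[{"jaw":0,"x":-0.08,"y":-0.03,"z":-0.1,"ax":0,"ay":0.05,"az":-0.05},{"jaw":255,"x":0,"y":0,"z":-0.03,"ax":0,"ay":0,"az":0},{"jaw":255,"x":0,"y":0,"z":-0.01,"ax":0,"ay":0,"az":0},{"jaw":255,"x":-0.03,"y":0,"z":-0.01,"ax":0,"ay":0,"az":0},{"jaw":255,"x":0,"y":0,"z":-0.01,"ax":0,"ay":0,"az":0},{"jaw":255,"x":0,"y":0,"z":0,"ax":0,"ay":0,"az":0},{"jaw":255,"x":0,"y":0,"z":0,"ax":0,"ay":0,"az":0}]';python3 -c "
from h import *
go(.459,-.067,.009,96)"
```

```text
time_s: 20.4
tcp_pos: [0.4583, -0.0669, 0.0073]
ee_rot: [[0.995, 0.104, 0.004], [0.104, -0.995, -0.0], [0.004, 0.001, -1.0]]
wrist_force: [-0.3, -0.1, -0.5]
gripper_width: 0.401
t 20.4 pos [ 0.4583 -0.0669  0.0073] units [ 0.01 -0.    0.03] F [-0.3 -0.1 -0.5] w 34.9
jaw yaw 96.0 z axis [ 0.004 -0.    -1.   ] turn 0.00 units
fix ax 0.0 ay 0.02
```

```bash
python3 -m inch '[{"jaw":255,"x":0,"y":0,"z":0,"ax":0,"ay":0,"az":0},{"jaw":255,"x":0,"y":0,"z":0,"ax":0,"ay":0,"az":0},{"jaw":255,"x":0,"y":0,"z":0,"ax":0,"ay":0,"az":0},{"jaw":255,"x":0,"y":0,"z":0,"ax":0,"ay":0,"az":0},{"jaw":255,"x":0,"y":0,"z":0,"ax":0,"ay":0,"az":0},{"jaw":255,"x":0,"y":0,"z":0.3,"ax":0,"ay":0,"az":0},{"jaw":255,"x":0,"y":0,"z":1,"ax":0,"ay":0,"az":0},{"jaw":255,"x":0,"y":0,"z":1,"ax":0,"ay":0,"az":0}]';python3 -c "
from h import *
go(.532,.38,.14,177)
im=capture('side');crop('side',im,290,130,160,130,5,'s10.png')"
```

```text
time_s: 21.4
tcp_pos: [0.4535, -0.0675, 0.1434]
ee_rot: [[0.995, 0.103, -0.011], [0.103, -0.995, -0.002], [-0.012, 0.001, -1.0]]
wrist_force: [0.9, -0.0, -0.8]
gripper_width: 0.177
t 21.4 pos [ 0.4535 -0.0675  0.1434] units [ 1.31  7.46 -0.06] F [ 0.9 -0.  -0.8] w 15.4
jaw yaw 95.9 z axis [-0.011 -0.002 -1.   ] turn 8.11 units
fix ax 0.01 ay -0.07
```

View pics/s10.png

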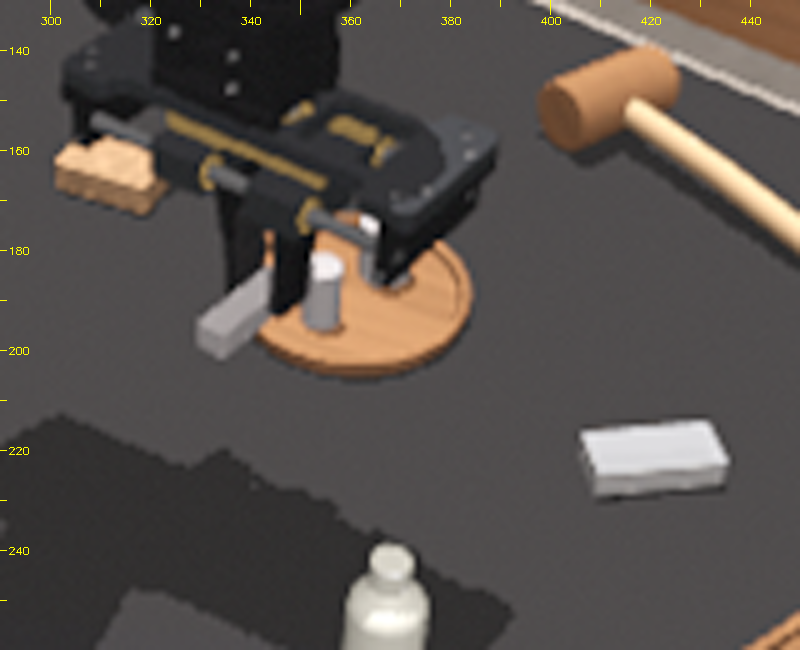

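```bash
python3 -m inch '[{"jaw":255,"x":0.145,"y":0.81,"z":0,"ax":0,"ay":-0.05,"az":0.9},{"jaw":255,"x":0.145,"y":0.81,"z":0,"ax":0,"ay":0,"az":0.9},{"jaw":255,"x":0.145,"y":0.81,"z":0,"ax":0,"ay":0,"az":0.9},{"jaw":255,"x":0.145,"y":0.81,"z":0,"ax":0,"ay":0,"az":0.9},{"jaw":255,"x":0.145,"y":0.81,"z":0,"ax":0,"ay":0,"az":0.9},{"jaw":255,"x":0.145,"y":0.81,"z":0,"ax":0,"ay":0,"az":0.9},{"jaw":255,"x":0.145,"y":0.81,"z":0,"ax":0,"ay":0,"az":0.9},{"jaw":255,"x":0.145,"y":0.81,"z":0,"ax":0,"ay":0,"az":0.9},{"jaw":255,"x":0.145,"y":0.81,"z":0,"ax":0,"ay":0,"az":0.9},{"jaw":255,"x":0,"y":0,"z":0,"ax":0,"ay":0,"az":0}]';python3 -c "
from h import *
go(.532,.372,.0135,177)
im=capture('side');crop('side',im,190,70,150,120,5,'s11.png')"
```

```text
time_s: 22.7
tcp_pos: [0.5348, 0.3829, 0.1474]
ee_rot: [[0.01, 1.0, -0.002], [1.0, -0.01, 0.015], [0.015, -0.002, -1.0]]
wrist_force: [0.2, -1.3, -2.5]
gripper_width: 0.18
t 22.7 pos [0.5348 0.3829 0.1474] units [-0.05 -0.18 -2.23] F [ 0.2 -1.3 -2.5] w 15.7
jaw yaw 179.4 z axis [-0.002  0.015 -1.   ] turn -0.24 units
fix ax -0.09 ay -0.01
```

View pics/s11.png

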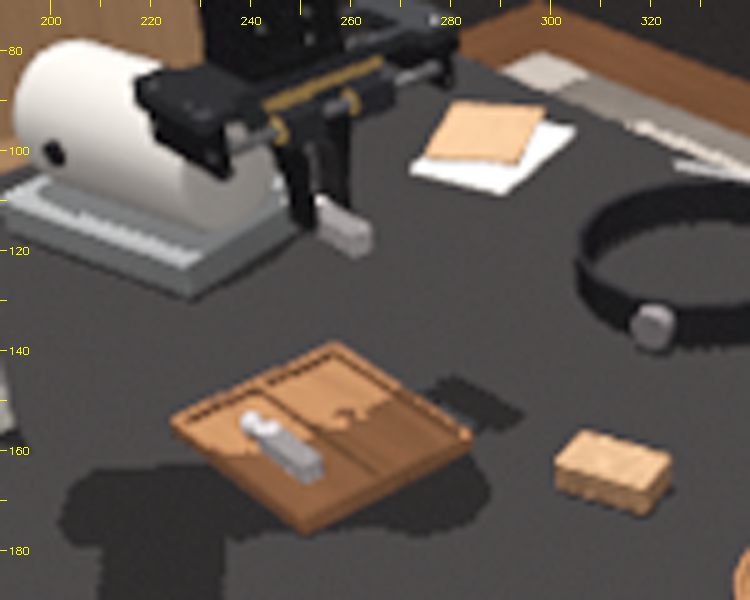

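```bash
python3 -m inch '[{"jaw":255,"x":-0.05,"y":-0.16,"z":-0.7,"ax":-0.09,"ay":0,"az":-0.22},{"jaw":255,"x":0,"y":0,"z":-0.7,"ax":0,"ay":0,"az":0},{"jaw":255,"x":0,"y":0,"z":-0.5,"ax":0,"ay":0,"az":0},{"jaw":255,"x":0,"y":0,"z":0,"ax":0,"ay":0,"az":0}]';python3 -c "
from h import *
go(.532,.372,.0135,177)"
```

```text
time_s: 23.25
tcp_pos: [0.5296, 0.3656, 0.0303]
ee_rot: [[0.059, 0.998, -0.005], [0.998, -0.059, -0.003], [-0.004, -0.005, -1.0]]
wrist_force: [0.4, -0.3, -1.0]
gripper_width: 0.183
t 23.25 pos [0.5296 0.3656 0.0303] units [ 0.04  0.11 -0.28] F [ 0.4 -0.3 -1. ] w 15.9
jaw yaw 176.6 z axis [-0.005 -0.003 -1.   ] turn 0.04 units
fix ax 0.02 ay -0.03
```

```bash
python3 -m inch '[{"jaw":255,"x":0.04,"y":0.1,"z":-0.2,"ax":0.02,"ay":-0.02,"az":0},{"jaw":255,"x":0,"y":0,"z":-0.07,"ax":0,"ay":0,"az":0},{"jaw":255,"x":0,"y":0,"z":0,"ax":0,"ay":0,"az":0}]';python3 -c "
from h import *
go(.532,.372,.0130,177)"
```

```text
time_s: 23.62
tcp_pos: [0.534, 0.3725, 0.0168]
ee_rot: [[0.06, 0.998, 0.003], [0.998, -0.06, 0.004], [0.004, 0.003, -1.0]]
wrist_force: [-0.1, -0.2, -1.2]
gripper_width: 0.181
t 23.62 pos [0.534  0.3725 0.0168] units [-0.03 -0.01 -0.06] F [-0.1 -0.2 -1.2] w 15.7
jaw yaw 176.5 z axis [ 0.003  0.004 -1.   ] turn 0.05 units
fix ax -0.02 ay 0.02
```

```bash
python3 -m inch '[{"jaw":255,"x":-0.03,"y":0,"z":-0.06,"ax":0,"ay":0,"az":0},{"jaw":140,"x":0,"y":0,"z":-0.01,"ax":0,"ay":0,"az":0},{"jaw":140,"x":0,"y":0,"z":0,"ax":0,"ay":0,"az":0},{"jaw":140,"x":0,"y":0,"z":0,"ax":0,"ay":0,"az":0},{"jaw":140,"x":0,"y":0,"z":0.2,"ax":0,"ay":0,"az":0},{"jaw":140,"x":0,"y":0,"z":0.9,"ax":0,"ay":0,"az":0},{"jaw":0,"x":0,"y":0,"z":1,"ax":0,"ay":0,"az":0}]';python3 -c "
from h import *
go(.341,-.293,.15,82)
im=capture('side');crop('side',im,190,70,150,120,5,'s12.png')"
```

```text
time_s: 24.5
tcp_pos: [0.5309, 0.3712, 0.1401]
ee_rot: [[0.06, 0.998, -0.001], [0.998, -0.06, -0.001], [-0.001, -0.001, -1.0]]
wrist_force: [0.6, 1.2, 0.2]
gripper_width: 0.5
t 24.5 pos [0.5309 0.3712 0.1401] units [ -3.17 -11.07   0.17] F [0.6 1.2 0.2] w 43.5
jaw yaw 176.6 z axis [-0.001 -0.001 -1.   ] turn 8.54 units
fix ax 0.01 ay -0.0
```

View pics/s12.png

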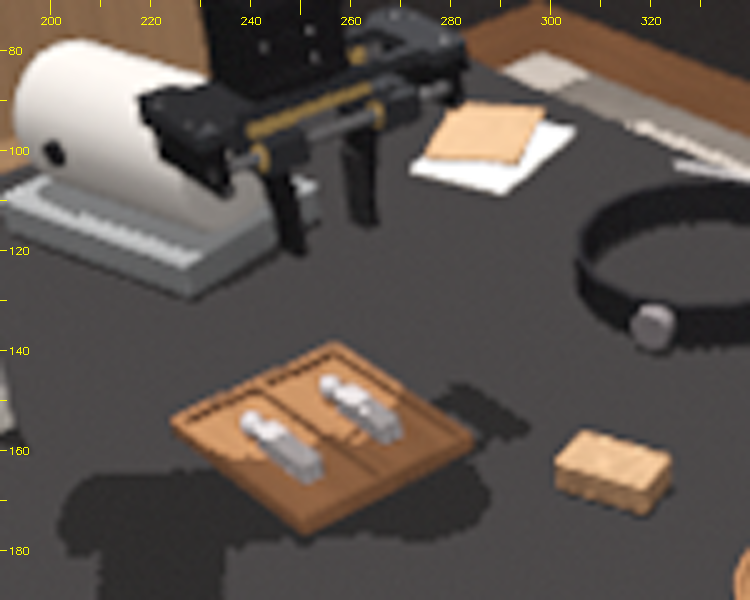

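```bash
python3 -m inch '[{"jaw":0,"x":-0.26,"y":-0.92,"z":0,"ax":0,"ay":0,"az":-0.04},{"jaw":0,"x":-0.26,"y":-0.92,"z":0,"ax":0,"ay":0,"az":-0.04},{"jaw":0,"x":-0.26,"y":-0.92,"z":0,"ax":0,"ay":0,"az":-0.04},{"jaw":0,"x":-0.26,"y":-0.92,"z":0,"ax":0,"ay":0,"az":-0.04},{"jaw":0,"x":-0.26,"y":-0.92,"z":0,"ax":0,"ay":0,"az":-0.04},{"jaw":0,"x":-0.26,"y":-0.92,"z":0,"ax":0,"ay":0,"az":-0.04},{"jaw":0,"x":-0.26,"y":-0.92,"z":0,"ax":0,"ay":0,"az":-0.04},{"jaw":0,"x":-0.26,"y":-0.92,"z":0,"ax":0,"ay":0,"az":-0.04},{"jaw":0,"x":-0.26,"y":-0.92,"z":0,"ax":0,"ay":0,"az":-0.04},{"jaw":0,"x":-0.26,"y":-0.92,"z":0,"ax":0,"ay":0,"az":-0.04},{"jaw":0,"x":-0.26,"y":-0.92,"z":0,"ax":0,"ay":0,"az":-0.04}]';python3 -c "
from h import *
go(.341,-.293,.013,172)"
```

```text
time_s: 25.92
tcp_pos: [0.3652, -0.2186, 0.1647]
ee_rot: [[0.163, 0.986, 0.041], [0.986, -0.162, -0.029], [-0.022, 0.045, -0.999]]
wrist_force: [-0.4, 0.3, -0.4]
gripper_width: 0.998
t 25.93 pos [ 0.3652 -0.2186  0.1647] units [-0.4  -1.24 -2.53] F [-0.4  0.3 -0.4] w 86.8
jaw yaw 170.7 z axis [ 0.041 -0.029 -0.999] turn 0.13 units
fix ax 0.17 ay 0.23
```

```bash
python3 -m inch '[{"jaw":0,"x":-0.2,"y":-0.62,"z":0,"ax":0.17,"ay":0.23,"az":0.1},{"jaw":0,"x":-0.2,"y":-0.62,"z":0,"ax":0,"ay":0,"az":0},{"jaw":0,"x":0,"y":0,"z":0,"ax":0,"ay":0,"az":0}]';python3 -c "
from h import *
go(.341,-.293,.013,172)"
```

```text
time_s: 26.3
tcp_pos: [0.3472, -0.2561, 0.1626]
ee_rot: [[0.192, 0.981, -0.009], [0.979, -0.192, -0.068], [-0.069, 0.004, -0.998]]
wrist_force: [0.2, 0.8, -1.2]
gripper_width: 1.001
t 26.3 pos [ 0.3472 -0.2561  0.1626] units [-0.1  -0.62 -2.49] F [ 0.2  0.8 -1.2] w 87.1
jaw yaw 168.9 z axis [-0.009 -0.068 -0.998] turn 0.31 units
fix ax 0.39 ay -0.05
```

```bash
python3 -c "
from h import *
print(sense()['joints'].round(1),sense()['joint_velocities'].round(1))"
```

```text
[-11.7   5.5 -33.6   5.1 -50.8 177.4] [ 0.9  0.   1.6 -0.1 -0.1 -0. ]
```

```bash
python3 -m inch '[{"jaw":0,"x":0,"y":0,"z":0,"ax":0.3,"ay":-0.05,"az":-0.9},{"jaw":0,"x":0,"y":-0.1,"z":0,"ax":0,"ay":0,"az":-0.95},{"jaw":0,"x":0,"y":-0.1,"z":0,"ax":0,"ay":0,"az":-0.95},{"jaw":0,"x":0,"y":-0.1,"z":0,"ax":0,"ay":0,"az":-0.95},{"jaw":0,"x":0,"y":-0.1,"z":0,"ax":0,"ay":0,"az":-0.95},{"jaw":0,"x":0,"y":-0.1,"z":0,"ax":0,"ay":0,"az":-0.95},{"jaw":0,"x":0,"y":-0.1,"z":0,"ax":0,"ay":0,"az":-0.95},{"jaw":0,"x":0,"y":0,"z":0,"ax":0,"ay":0,"az":-0.95},{"jaw":0,"x":0,"y":0,"z":0,"ax":0,"ay":0,"az":-0.95},{"jaw":0,"x":0,"y":0,"z":0,"ax":0,"ay":0,"az":-0.95}]';python3 -c "
from h import *
go(.341,-.293,.013,172)
print(sense()['joints'].round(1))"
```

```text
time_s: 27.55
tcp_pos: [0.3575, -0.2858, 0.1666]
ee_rot: [[0.953, -0.304, -0.008], [-0.304, -0.953, 0.005], [-0.009, -0.002, -1.0]]
wrist_force: [-0.5, -0.2, -0.3]
gripper_width: 0.998
t 27.55 pos [ 0.3575 -0.2858  0.1666] units [-0.28 -0.12 -2.56] F [-0.5 -0.2 -0.3] w 86.8
jaw yaw 72.3 z axis [-0.008  0.005 -1.   ] turn -8.03 units
fix ax -0.03 ay -0.05
[-18.3   9.1 -26.5  -0.1 -55.   90.7]
```

```bash
python3 -m inch '[{"jaw":0,"x":-0.05,"y":-0.02,"z":0,"ax":-0.03,"ay":-0.05,"az":-0.9},{"jaw":0,"x":-0.05,"y":-0.02,"z":0,"ax":0,"ay":0,"az":-0.9},{"jaw":0,"x":-0.05,"y":-0.02,"z":0,"ax":0,"ay":0,"az":-0.9},{"jaw":0,"x":-0.05,"y":-0.02,"z":0,"ax":0,"ay":0,"az":-0.9},{"jaw":0,"x":-0.05,"y":-0.02,"z":0,"ax":0,"ay":0,"az":-0.9},{"jaw":0,"x":0,"y":0,"z":0,"ax":0,"ay":0,"az":-0.9},{"jaw":0,"x":0,"y":0,"z":0,"ax":0,"ay":0,"az":-0.9},{"jaw":0,"x":0,"y":0,"z":0,"ax":0,"ay":0,"az":-0.9},{"jaw":0,"x":0,"y":0,"z":0,"ax":0,"ay":0,"az":-0.9},{"jaw":0,"x":0,"y":0,"z":0,"ax":0,"ay":0,"az":0}]';python3 -c "
from h import *
go(.341,-.293,.013,172)
print(sense()['joints'].round(1))"
```

```text
time_s: 28.8
tcp_pos: [0.3528, -0.2843, 0.1706]
ee_rot: [[-0.178, -0.984, 0.006], [-0.984, 0.178, -0.002], [0.001, -0.006, -1.0]]
wrist_force: [-0.0, -0.2, 0.3]
gripper_width: 0.998
t 28.8 pos [ 0.3528 -0.2843  0.1706] units [-0.2  -0.14 -2.63] F [-0.  -0.2  0.3] w 86.8
jaw yaw 169.7 z axis [ 0.006 -0.002 -1.   ] turn 0.23 units
fix ax 0.01 ay 0.03
[-18.2   7.9 -27.3   0.  -54.4   7.9]
```

```bash
python3 -m inch '[{"jaw":0,"x":-0.2,"y":-0.14,"z":-0.5,"ax":0,"ay":0,"az":0.22},{"jaw":0,"x":0,"y":0,"z":-0.6,"ax":0,"ay":0,"az":0},{"jaw":0,"x":0,"y":0,"z":-0.5,"ax":0,"ay":0,"az":0},{"jaw":0,"x":0,"y":0,"z":0,"ax":0,"ay":0,"az":0}]';python3 -c "
from h import *
go(.341,-.293,.013,172)
im=capture('side');crop('side',im,310,200,150,120,5,'s13.png')"
```

```text
time_s: 29.3
tcp_pos: [0.3442, -0.2919, 0.0743]
ee_rot: [[-0.123, -0.992, 0.011], [-0.992, 0.123, -0.004], [0.002, -0.012, -1.0]]
wrist_force: [1.0, -0.1, 1.2]
gripper_width: 0.998
t 29.3 pos [ 0.3442 -0.2919  0.0743] units [-0.05 -0.02 -1.02] F [ 1.  -0.1  1.2] w 86.8
jaw yaw 173.0 z axis [ 0.011 -0.004 -1.   ] turn -0.10 units
fix ax 0.02 ay 0.06
```

View pics/s13.png

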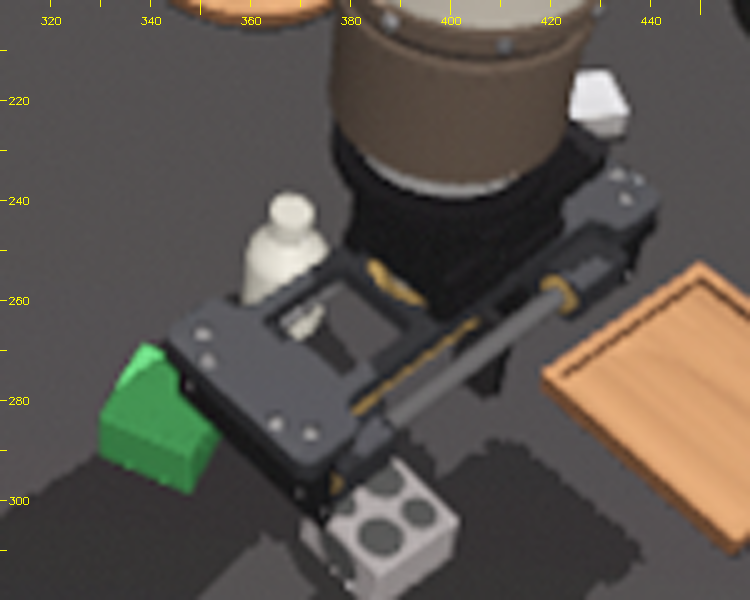

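```bash
python3 -c "
from h import *
print(proj('side',(.290,-.285,.074)),proj('side',(.397,-.297,.074)),proj('side',(.344,-.292,.074)))"; python3 -m inch '[{"jaw":0,"x":-0.06,"y":-0.02,"z":-0.3,"ax":0.02,"ay":0.06,"az":-0.08},{"jaw":0,"x":0,"y":0,"z":-0.3,"ax":0,"ay":0,"az":0},{"jaw":0,"x":0,"y":0,"z":0,"ax":0,"ay":0,"az":0}]'; python3 -c "
from h import *
go(.341,-.293,.013,172)
im=capture('side');crop('side',im,310,200,150,150,4,'s14.png')"
```

```text
[368.31312831 302.85562278] [404.78165011 274.3969142 ] [387.70122505 288.28743779]
time_s: 29.72
tcp_pos: [0.3446, -0.2945, 0.0408]
ee_rot: [[-0.134, -0.991, 0.009], [-0.991, 0.134, -0.004], [0.003, -0.01, -1.0]]
wrist_force: [-0.1, 0.1, 0.4]
gripper_width: 1.002
t 29.73 pos [ 0.3446 -0.2945  0.0408] units [-0.06  0.03 -0.46] F [-0.1  0.1  0.4] w 87.2
jaw yaw 172.3 z axis [ 0.009 -0.004 -1.   ] turn -0.03 units
fix ax 0.02 ay 0.05
```

View pics/s14.png

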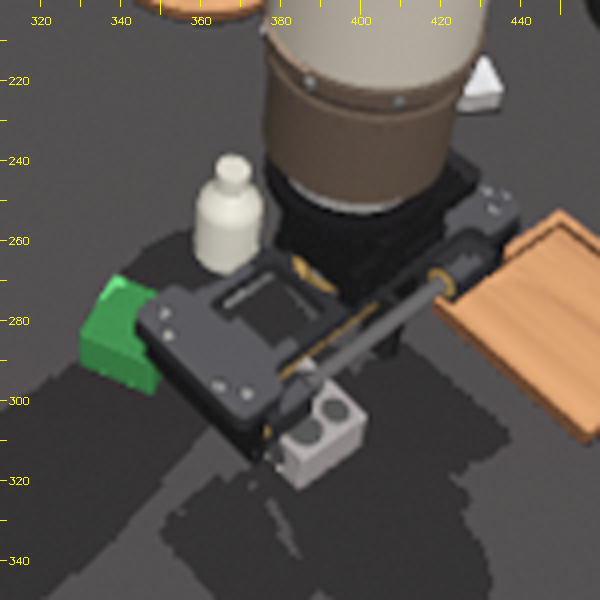

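```bash
python3 -m inch '[{"jaw":0,"x":-0.06,"y":0.03,"z":-0.25,"ax":0.02,"ay":0.05,"az":0},{"jaw":0,"x":0,"y":0,"z":-0.2,"ax":0,"ay":0,"az":0},{"jaw":0,"x":0,"y":0,"z":0,"ax":0,"ay":0,"az":0}]'; python3 -c "
from h import *
go(.341,-.293,.013,172)"
```

```text
time_s: 30.15
tcp_pos: [0.3422, -0.2933, 0.0139]
ee_rot: [[-0.133, -0.991, 0.004], [-0.991, 0.133, -0.002], [0.002, -0.004, -1.0]]
wrist_force: [0.6, -0.4, -0.6]
gripper_width: 1.001
t 30.15 pos [ 0.3422 -0.2933  0.0139] units [-0.02  0.   -0.02] F [ 0.6 -0.4 -0.6] w 87.1
jaw yaw 172.3 z axis [ 0.004 -0.002 -1.   ] turn -0.03 units
fix ax 0.01 ay 0.02
```

```bash
python3 -m inch '[{"jaw":255,"x":0,"y":0,"z":0,"ax":0,"ay":0,"az":0},{"jaw":255,"x":0,"y":0,"z":0,"ax":0,"ay":0,"az":0},{"jaw":255,"x":0,"y":0,"z":0,"ax":0,"ay":0,"az":0},{"jaw":255,"x":0,"y":0,"z":0,"ax":0,"ay":0,"az":0},{"jaw":255,"x":0,"y":0,"z":0,"ax":0,"ay":0,"az":0},{"jaw":255,"x":0,"y":0,"z":0,"ax":0,"ay":0,"az":0},{"jaw":255,"x":0,"y":0,"z":0,"ax":0,"ay":0,"az":0},{"jaw":255,"x":0,"y":0,"z":0,"ax":0,"ay":0,"az":0}]'; python3 -c "
from h import *
go(.507,-.361,.13,171)"
```

```text
time_s: 31.15
tcp_pos: [0.3427, -0.2935, 0.0146]
ee_rot: [[-0.133, -0.991, 0.006], [-0.991, 0.133, -0.003], [0.002, -0.006, -1.0]]
wrist_force: [-0.8, -0.4, -0.3]
gripper_width: 0.525
t 31.15 pos [ 0.3427 -0.2935  0.0146] units [ 2.74 -1.12  1.92] F [-0.8 -0.4 -0.3] w 45.7
jaw yaw 172.4 z axis [ 0.006 -0.003 -1.   ] turn -0.14 units
fix ax 0.02 ay 0.03
```

Gripped at 45.7 mm (46 expected). Lift and go to the tray.

```bash
python3 -m inch '[{"jaw":255,"x":0,"y":0,"z":0.3,"ax":0,"ay":0,"az":0},{"jaw":255,"x":0,"y":0,"z":0.8,"ax":0,"ay":0,"az":0},{"jaw":255,"x":0,"y":0,"z":0.8,"ax":0,"ay":0,"az":0},{"jaw":255,"x":0.68,"y":-0.28,"z":0,"ax":0,"ay":0,"az":0},{"jaw":255,"x":0.68,"y":-0.28,"z":0,"ax":0,"ay":0,"az":0},{"jaw":255,"x":0.68,"y":-0.28,"z":0,"ax":0,"ay":0,"az":0},{"jaw":255,"x":0.68,"y":-0.28,"z":0,"ax":0,"ay":0,"az":0},{"jaw":255,"x":0,"y":0,"z":0,"ax":0,"ay":0,"az":0}]'; python3 -c "
from h import *
go(.507,-.361,.02,171)
im=capture('side');crop('side',im,350,180,160,150,4,'s15.png')"
```

```text
time_s: 32.15
tcp_pos: [0.5016, -0.3571, 0.1239]
ee_rot: [[-0.139, -0.99, -0.011], [-0.99, 0.139, 0.01], [-0.009, 0.012, -1.0]]
wrist_force: [0.1, 0.7, -4.9]
gripper_width: 0.528
t 32.15 pos [ 0.5016 -0.3571  0.1239] units [ 0.09 -0.07 -1.73] F [ 0.1  0.7 -4.9] w 46.0
jaw yaw 172.0 z axis [-0.011  0.01  -1.   ] turn -0.10 units
fix ax -0.06 ay -0.06
```

View pics/s15.png

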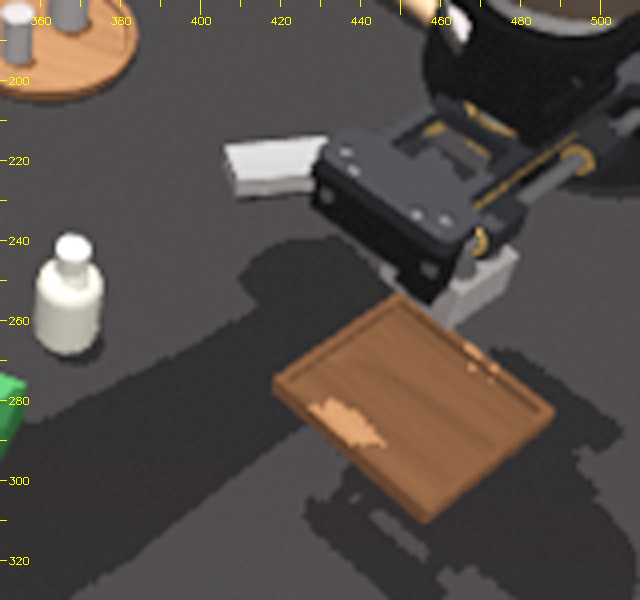

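```bash
python3 -m inch '[{"jaw":255,"x":0.09,"y":-0.06,"z":-0.7,"ax":-0.06,"ay":-0.06,"az":0},{"jaw":255,"x":0,"y":0,"z":-0.5,"ax":0,"ay":0,"az":0},{"jaw":255,"x":0,"y":0,"z":-0.2,"ax":0,"ay":0,"az":0},{"jaw":255,"x":0,"y":0,"z":0,"ax":0,"ay":0,"az":0}]'; python3 -c "
from h import *
go(.507,-.361,.0195,171)"
```

```text
time_s: 32.7
tcp_pos: [0.4993, -0.3572, 0.0355]
ee_rot: [[-0.142, -0.99, -0.01], [-0.99, 0.142, 0.006], [-0.004, 0.01, -1.0]]
wrist_force: [0.0, -0.3, -4.1]
gripper_width: 0.528
t 32.7 pos [ 0.4993 -0.3572  0.0355] units [ 0.13 -0.06 -0.27] F [ 0.  -0.3 -4.1] w 45.9
jaw yaw 171.8 z axis [-0.01   0.006 -1.   ] turn -0.08 units
fix ax -0.03 ay -0.06
```

```bash
python3 -m inch '[{"jaw":255,"x":0.13,"y":-0.06,"z":-0.15,"ax":-0.03,"ay":-0.06,"az":0},{"jaw":255,"x":0,"y":0,"z":-0.08,"ax":0,"ay":0,"az":0},{"jaw":255,"x":0,"y":0,"z":0,"ax":0,"ay":0,"az":0}]'; python3 -c "
from h import *
go(.507,-.361,.0195,171)"
```

```text
time_s: 33.08
tcp_pos: [0.5091, -0.3617, 0.0237]
ee_rot: [[-0.142, -0.99, 0.006], [-0.99, 0.142, -0.002], [0.001, -0.006, -1.0]]
wrist_force: [-0.9, 0.6, -4.7]
gripper_width: 0.528
t 33.08 pos [ 0.5091 -0.3617  0.0237] units [-0.04  0.01 -0.07] F [-0.9  0.6 -4.7] w 46.0
jaw yaw 171.9 z axis [ 0.006 -0.002 -1.   ] turn -0.09 units
fix ax 0.01 ay 0.04
```

```bash
python3 -m inch '[{"jaw":255,"x":-0.03,"y":0,"z":-0.06,"ax":0,"ay":0.03,"az":0},{"jaw":255,"x":0,"y":0,"z":-0.02,"ax":0,"ay":0,"az":0},{"jaw":50,"x":0,"y":0,"z":0,"ax":0,"ay":0,"az":0},{"jaw":50,"x":0,"y":0,"z":0,"ax":0,"ay":0,"az":0},{"jaw":50,"x":0,"y":0,"z":0,"ax":0,"ay":0,"az":0},{"jaw":50,"x":0,"y":0,"z":0.2,"ax":0,"ay":0,"az":0},{"jaw":50,"x":0,"y":0,"z":0.8,"ax":0,"ay":0,"az":0},{"jaw":0,"x":0,"y":0,"z":1,"ax":0,"ay":0,"az":0},{"jaw":0,"x":0.2,"y":0,"z":1,"ax":0,"ay":0,"az":0},{"jaw":0,"x":0.2,"y":0,"z":0,"ax":0,"ay":0,"az":0},{"jaw":0,"x":0,"y":0,"z":0,"ax":0,"ay":0,"az":0}]'; python3 -c "
from h import *
go(.507,-.361,.0195,171)
im=capture('side');crop('side',im,210,120,280,200,2,'s16.png')
crop('side',im,400,220,100,100,5,'s16b.png')
im=capture('top');crop('top',im,170,130,310,140,2,'t16.png')
crop('top',im,285,130,80,60,9,'t16b.png');crop('top',im,170,165,80,60,9,'t16c.png')"
```

```text
time_s: 34.45
tcp_pos: [0.534, -0.3636, 0.2139]
ee_rot: [[-0.14, -0.99, 0.012], [-0.99, 0.14, -0.009], [0.008, -0.013, -1.0]]
wrist_force: [-0.4, -0.5, -1.1]
gripper_width: 0.993
t 34.45 pos [ 0.534  -0.3636  0.2139] units [-0.45  0.04 -3.24] F [-0.4 -0.5 -1.1] w 86.4
jaw yaw 172.0 z axis [ 0.012 -0.009 -1.   ] turn -0.10 units
fix ax 0.05 ay 0.07
```

View pics/s16.png

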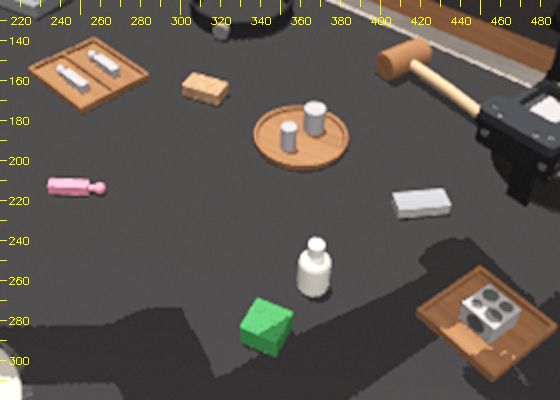

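View pics/s16b.png

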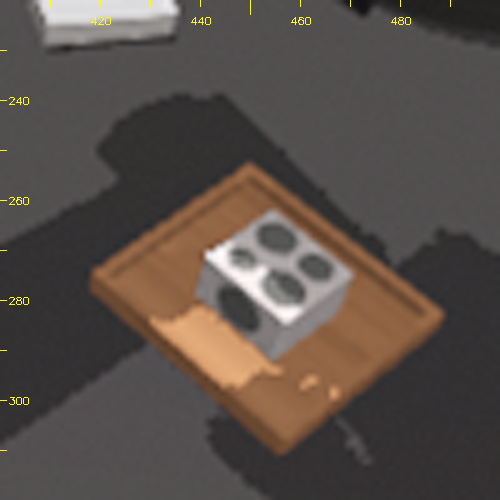

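View pics/t16b.png

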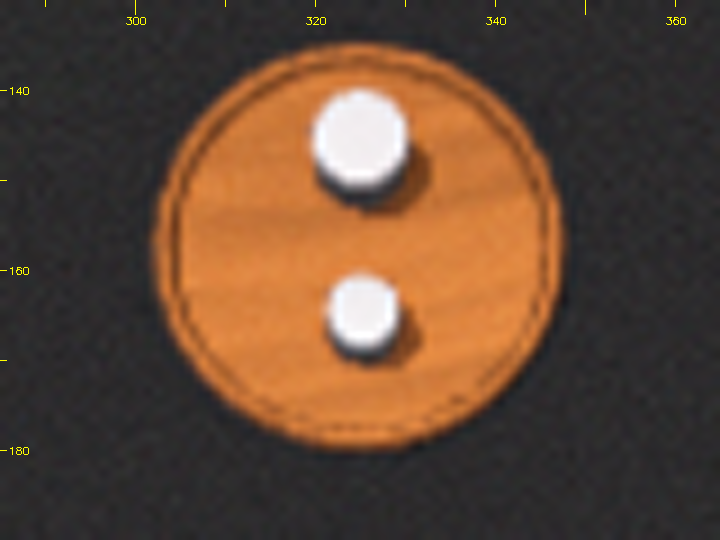

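View pics/t16c.png

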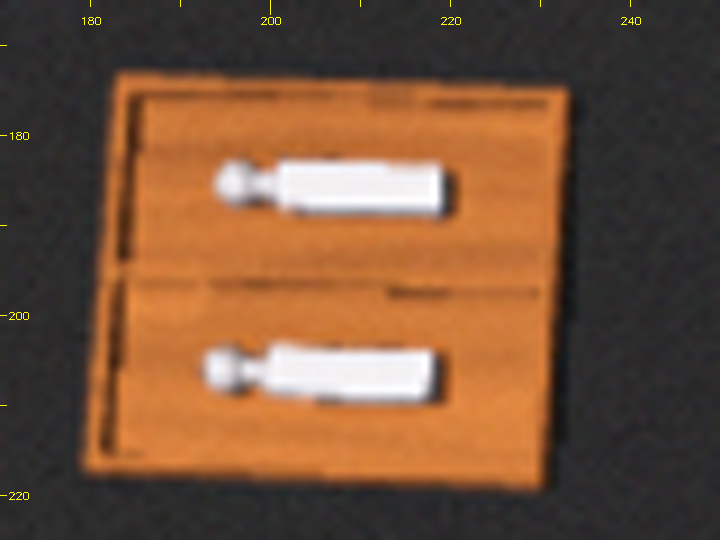

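```bash
python3 -c "
from h import *
d=pix('top',325,157,.012)
for n,p in(('wide',(325,145.2)),('slim',(325.3,164.3))): print(n,((pix('top',*p,.045)-d)[:2]*1e3).round(1))
c=np.mean([pix('top',*a,.012) for a in [(183,173),(233,174.8),(230.3,219.2),(179.3,217.2)]],0)
for p in((210,185.8),(209,206.3)): print('punch',((pix('top',*p,.021)-c)[:2]*1e3).round(1))
b=np.mean([pix('side',*a,.035) for a in [(455.5,262),(470,273),(457,284),(441,271)]],0);print('block',(b[:2]-[.507,-.361])*1e3)
"
```

```text
wide [28.4 -0.6]
slim [-29.8  -0.5]
punch [ 29.6 -13.4]
punch [-33.  -11.6]
block [ 1.80099455 -1.77284536]
```

```bash
python3 -c "
from station import *
print(sense()['wrist_force'],sense()['time_s']); print(finish_job())"
```

```text
[-0.6175631  -0.48098249 -0.3789075 ] 34.55
the job is handed in; nothing more can be done
None
```

All five tools are in their trays and let go, and I handed the job in at 34.6 s. The hand-in reports no verdict, so what follows is from my own last pictures and measurements.

| Tool | Where it ended up | Limit |
|---|---|---|
| Two steel punches | One in each lane, 30 and 33 mm either side of the rib, 12–13 mm off the lane middle, pointing along the lanes | 8–60 mm from the rib, 45 mm along the lane |
| Wide cutter | Upright, about 28 mm from the dish centre | 50 mm |
| Slim cutter | Upright, about 30 mm from the dish centre | 54 mm |
| Doming block | Hollows up, about 2 mm from its tray's middle | 30 mm |

- **Nothing else moved:** the white bottle is still standing. I never reached for the pink punch or the green block.
- **Arm at hand-in:** it was clear of everything, and the wrist force was about 0.6 N, which is only noise.
- **Not checked directly:** I judged that everything rests on its tray floor from the release heights and the pictures, because there was no depth reading.
- **Cameras disagreed slightly:** the two camera views gave positions 2–8 mm apart, well inside the limits.
- **One detour:** on the way to the doming block the last joint reached the end of its range. I turned the tool half a turn the other way and carried on.

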